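# Stack two condiment bins over the spice jar

## Robot

A 6-joint arm with a two-finger parallel gripper is mounted at the origin on a cart in front of the work surface, level with it; the furniture and walls round the work are solid. World frame = base frame: x ahead of the robot, y to its left, z up, the work surface at z = 0. Lengths are in m, angles in degrees, forces in N, time in s.
With the tool pointing down it reaches from about 0.25 to 0.8 m from the base axis. Payload 3.9 kg.
Tool frame: the origin (TCP) lies between the finger pads; the fingertips stand 8 mm ahead of it and the grasp point (between the pads) lies 11 mm behind it (nose_length is the distance from the TCP to the fingertips, in m); y points along the fingers, x is the direction in which the jaws open and shut, and the axes are right-handed (so a half turn about y gives the same grasp; the last joint's range is limited). The gripper opens to 85 mm and grips with 20 to 120 N. Pads are 22 mm wide; open, the fingers measure 114 mm over their backs; the gripper's body (76 mm by 85 mm) begins 54 mm behind the grasp point. The pads swing forward as they close: fully open they stand 13 mm farther back than shut.
Start: joints at [65.031, 14.897, -7.913, 67.191, 0, 90], TCP at [0.222, 0.476, 0.239] pointing down, gripper open.
Joint ranges: [-159.42, 159.42], [-47.68, 98.78], [-73.54, 78.23], [-108.79, 121.32], [-90, 84.71], [-180, 180]. Speed limits (degrees/s): [147.25, 147.25, 180, 180, 180, 180].

## Interface

Orientations are given as a 3x3 rotation matrix whose columns are the frame's x, y, z axes.
In Python, from station import observe, get_image, camera_params, sign_off, nose_length gives the robot as it stands.
- The arm moves only by the tool send_rows, never from a script. Its argument "increments" is a list of rows, each a list of 7 numbers: the shift along the tool's x, y, z in cm, then the turn, a rotation vector about the tool's x, y, z in degrees, then the opening, from 0 (shut) to 1 (fully open). A call has 1 to 5 rows; each row is the pose to reach, as a shift and turn from the pose measured when the call began, along the tool's axes at that moment; what a row does not reach only later rows make up. A row lasts 1/10 s, in which the tool goes at most 50 mm and 8.59 degrees, less where a joint would pass 70% of its speed; a pose out of reach is approached as far as the arm can. A call with a gripper value outside its range is refused whole. The fingers move at their own pace and stop on an object; "squeeze" is the grip in N (left out, the last holds). Time passes only in rows, so rows that repeat a pose let the fingers close. It gives the time, the measured TCP pose, the force and the opening at its end, in the units of the state.
- observe(): the state, without advancing time (a new reading comes with each control period).
- get_image(name): name is "side" or "top"; returns the picture (400x640x3 uint8, blue, green, red); there is no depth.
- camera_params(name): a dict with "intrinsics" (3x3 intrinsics, pixels), "world_to_cam" (4x4, takes a point from world to camera coordinates). Camera axes: x right, y down, z forward; pixel columns grow to the right and rows downward; lengths in m; the calibration is good to about 2 mm. A picture is of the moment at which its call begins. camera_params takes no time and is no camera call.
- sign_off(): hands the job in, once; it reports no verdict.
The state is a dict: "clock": time; "joint_positions": joint angles; "qvel": joint speeds; "tau": joint torques, N m; "tool_pos": TCP position; "tool_rot": TCP orientation; "contact_force": force on the tool from outside, world axes, zero at the start; "moment": the same for the moment, N m; "grip_width": finger opening in m.
Only numpy, scipy, OpenCV 4.12 (cv2) and the standard library are available. Lean on these libraries where they do the work, as an engineer would, in place of code of your own. Each camera call takes 0.05 s, during which the arm holds its last target.

## Task

Lift the blue bin out of the grey one and stand it on the worktop, put the spice jar upright on the floor of the grey bin, then set the blue bin on the grey one turned half round, so that it does not nest but rests level on the grey bin's four high ledges, clear of the jar. Leave the tamper, label roll, espresso cup and milk jug where they stand.

Things in the scene. Friction and masses are not known exactly. Their poses are not given: they have to be found in the camera images.
- grey_bin: Grey plastic stack-nest bin on the worktop, 0.22 kg, 184 long (its x) x 132 wide (y) x 120 mm high. Origin: centre of the underside, z up. Front end at -x, with a yellow card. Four feet under it at x = -54 and +18 mm on both long sides, reaching 46 mm out in y. A bin set in it the same way round nests 42 mm up; turned half round it rests on the high ledges, 100 mm up.
- blue_bin: Blue bin of the same mould, size, frame and feet, empty, 0.18 to 0.29 kg; at the start nested in the grey one the same way round, its underside and rim 42 mm above the grey bin's. Once turned and stacked its underside is 100 mm above the grey bin's, with about 4 mm of play to each side in y and 8 mm in x. The worktop between the bins and the jar is free.
- blue_bin_rim (a point): Middle of the blue bin's left long side (its +y), centre of the rim band's top, 61 mm from the bin's centre and 120 mm above its underside. The rim band is a vertical wall all round, 9.5 mm thick and 22 mm tall: pinch it here or at the same place on the -y side, one finger inside the bin and one outside. While nested, 20 mm are free below the band.
- grey_bin_floor (a point): Centre of the grey bin's inner floor, 4 mm above its underside. The floor is a trough 138 mm (x) by 54 mm (y) whose sides lean outwards to 76 mm across at the high ledges; beside it at x = -54 and +18 mm are low ledges, 42 mm up, which take the feet in nesting.
- grey_bin_ledge (a point): Top of one of the grey bin's four high ledges, at x = +54, y = +44, z = 100 mm in its frame; the others are at x = +54 and -18 mm on both long sides. Each is 32 mm long and runs from 38 mm to a small raised locating rib 50 mm out from the centre line. The rim stands 20 mm higher.
- grey_bin_front (a point): Middle of the top edge of the grey bin's front end (the end with the yellow card), 92 mm from the bin's centre along its -x and 120 mm above its underside.
- blue_bin_front (a point): The same point on the blue bin. Once stacked as wanted it lies over the end of the grey bin that has no card.
- spice_jar: Small spice jar with a red cap, standing on the worktop to the right: 44 mm across, 90 mm high, the cap from 66 mm up, 0.09 kg. Origin: centre of its underside, z up. It fits upright in the trough of the grey bin, best lowered with the fingers in line along the bin's length.
- tamper: Bystander: coffee tamper, 58 mm steel base, wooden handle, 94 mm high, at the front right. Origin: centre of its underside.
- label_roll: Bystander: white label roll, 41 x 40 x 26 mm, at the back, right of the middle. Origin: centre of its underside.
- espresso_cup: Bystander: white espresso cup with a handle, 61 x 79 x 56 mm, at the back left. Origin: centre of its underside.
- milk_jug: Bystander: white metal milk jug with a handle, 106 x 127 x 119 mm, at the left. Origin: centre of its underside.
Things that resemble listed ones, but are neither listed nor needed, are in the scene too. What is shaped like the spice_jar but yellow is not meant.

How it is judged:
By the outcome, as a careful person would: the job done as asked, in the order asked, and still so for the second after the job is handed in, with the robot touching nothing.
It also fails if it takes over 72 s, if anything falls off the work surface, if the arm or the gripper's body presses on something with over 40 N, if the wrist force passes 120 N, or if a joint passes its speed limit or range.

## Working session

There is one attempt and no reset: what is moved stays moved. The work goes in short steps, Python scripts to look and compute and a tool call to move; the robot and the scene stay as the last step left them, time stands still between calls to the robot, and variables do not carry over. Pictures are saved under pics/ and viewed, and the job is handed in when it is done.

Besides the shell and the picture viewer there is one more tool, called after "Request:" in YAML: its name, and indented under it one key for each argument. send_rows: Moves the arm, as the interface text tells. Its arguments: {"type":"object","properties":{"increments":{"type":"array","items":{"type":"array","items":{"type":"number"}}},"squeeze":{"type":"number"}},"required":["increments"]}

```bash
ls; mkdir -p pics; python3 - <<'E'
from station import *
import cv2,numpy as np
print(observe())
for n in("side","top"):
    im=get_image(n);cv2.imwrite(f"pics/{n}0.png",im)
    p=camera_params(n);print(n,p["intrinsics"],p["world_to_cam"])
print(nose_length)
E
```

```text
pics
{'clock': 0.0, 'joint_positions': array([ 6.50321116e+01,  1.49358848e+01, -7.98761732e+00,  6.71894349e+01,
       -9.56482035e-04,  9.00003439e+01]), 'qvel': array([-0.02400647,  0.00137263, -0.0920257 ,  0.2138603 ,  0.04191078,
        0.07023104]), 'tau': array([-1.37257419e-03, -4.05674779e+01,  2.53923565e+01,  1.85771124e-02,
        2.39847013e-04, -1.19339947e-05]), 'tool_pos': array([0.22132709, 0.47532046, 0.23845122]), 'tool_rot': array([[ 4.22114873e-01, -8.16897065e-04, -9.06541983e-01],
       [ 9.06540208e-01, -1.79395620e-03,  4.22115663e-01],
       [-1.97112166e-03, -9.99998057e-01, -1.67055597e-05]]), 'contact_force': array([-0.06393142, -0.09112779, -0.05756546]), 'moment': array([ 0.02790523, -0.07013276, -0.03582708]), 'grip_width': 0.08493688658354466}
side [[436.95102831   0.         318.78830981]
 [  0.         436.95102831 197.71837685]
 [  0.           0.           1.        ]] [[-8.30933263e-01 -5.56371104e-01  1.05184557e-03  3.68775907e-01]
 [-2.26532464e-01  3.36595442e-01 -9.13994831e-01  2.48909095e-01]
 [ 5.08166267e-01 -7.59706985e-01 -4.05724466e-01  1.32832242e+00]
 [ 0.00000000e+00  0.00000000e+00  0.00000000e+00  1.00000000e+00]]
top [[412.54260382   0.         321.5666597 ]
 [  0.         412.54260382 204.22281677]
 [  0.           0.           1.        ]] [[ 0.00637111 -0.99976604 -0.02067057 -0.02720006]
 [-0.99121786 -0.00358354 -0.13219046  0.51674484]
 [ 0.13208546  0.02133124 -0.99100878  1.31491695]
 [ 0.          0.          0.          1.        ]]
0.008
```

View pics/side0.png

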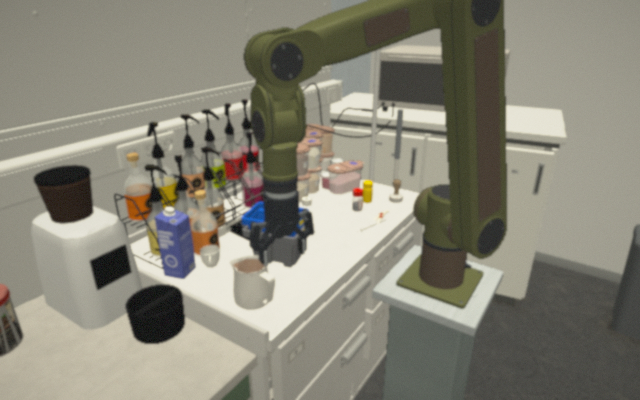

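View pics/top0.png

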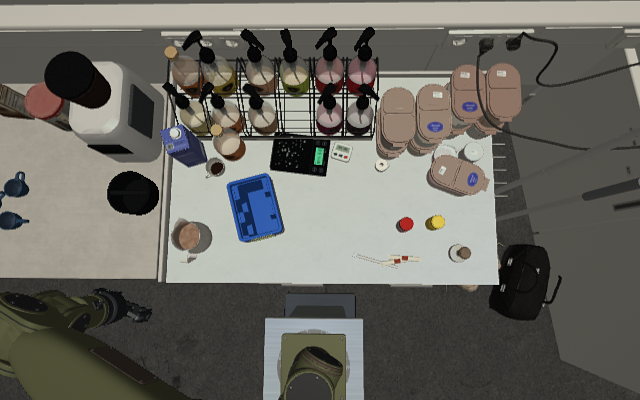

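Side view: the gripper hides most of the bins (~(280,225)); red-capped jar at (357,196), yellow at (368,190). Top view: the blue bin is at (257,208), the red-capped jar at (405,224) and the yellow lookalike at (437,222). I'll enlarge both areas.

```bash
cat > h.py <<'E'
import numpy as np,cv2
from station import *
def P(n):
    p=camera_params(n);return p["intrinsics"],p["world_to_cam"]
def proj(n,X):
    K,T=P(n);X=np.atleast_2d(X);c=X@T[:3,:3].T+T[:3,3];u=c@K.T;return u[:,:2]/u[:,2:]
def ray(n,uv):
    K,T=P(n);d=T[:3,:3].T@np.linalg.solve(K,[uv[0],uv[1],1]);o=-T[:3,:3].T@T[:3,3];return o,d/np.linalg.norm(d)
def onz(n,uv,z):
    o,d=ray(n,uv);return o+d*(z-o[2])/d[2]
def tri(a,b):
    o1,d1=ray("side",a);o2,d2=ray("top",b)
    A=np.c_[d1,-d2];s=np.linalg.lstsq(A,o2-o1,rcond=None)[0];p=o1+s[0]*d1;q=o2+s[1]*d2
    return (p+q)/2,np.linalg.norm(p-q)
def crop(im,x0,x1,y0,y1,f,name):
    cv2.imwrite(name,cv2.resize(im[y0:y1,x0:x1],None,fx=f,fy=f,interpolation=cv2.INTER_CUBIC))
def state():
    s=observe();print("t",s["clock"],"pos",s["tool_pos"].round(4),"F",s["contact_force"].round(1),"w",round(s["grip_width"],4),"j",s["joint_positions"].round(1));print(s["tool_rot"].round(3));return s
E
python3 - <<'E'
from h import *
a=cv2.imread("pics/top0.png");b=cv2.imread("pics/side0.png")
crop(a,210,310,160,260,6,"pics/t1.png");crop(a,380,480,195,275,8,"pics/t2.png");crop(b,320,430,160,240,7,"pics/s2.png");crop(b,220,330,180,280,6,"pics/s1.png")
m=cv2.inRange(cv2.cvtColor(a,cv2.COLOR_BGR2HSV),(105,150,60),(125,255,255));m[:, :215]=0;m[:160]=0
cs=max(cv2.findContours(m,0,2)[0],key=cv2.contourArea);r=cv2.minAreaRect(cs);print(r,cv2.boxPoints(r))
for q in cv2.boxPoints(r):print(onz("top",q,.162).round(4))
E
```

```text
((254.08824157714844, 207.3529510498047), (61.36151123046875, 44.626548767089844), 75.96376037597656) [[225.00002 183.     ]
 [268.29413 172.17648]
 [283.17645 231.7059 ]
 [239.88235 242.52942]]
[0.5628 0.262  0.162 ]
[0.5961 0.1329 0.162 ]
[0.418  0.0849 0.162 ]
[0.3856 0.2115 0.162 ]
```

View pics/t1.png

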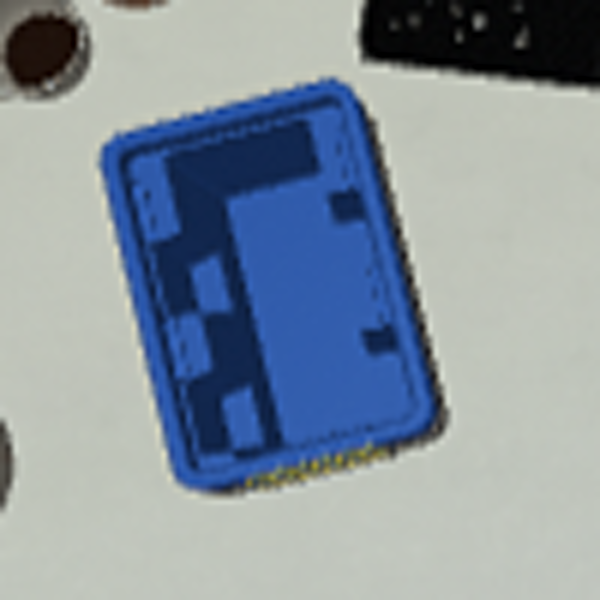

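View pics/t2.png

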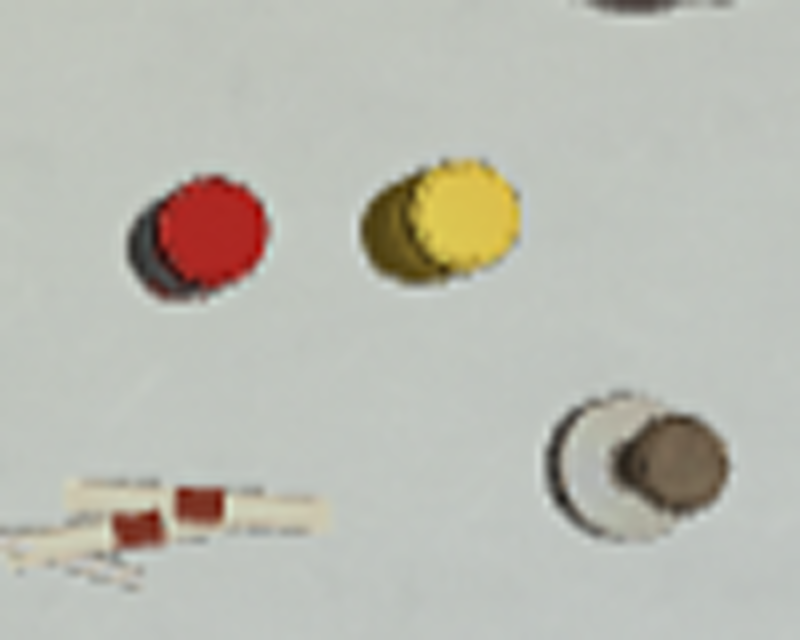

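View pics/s1.png

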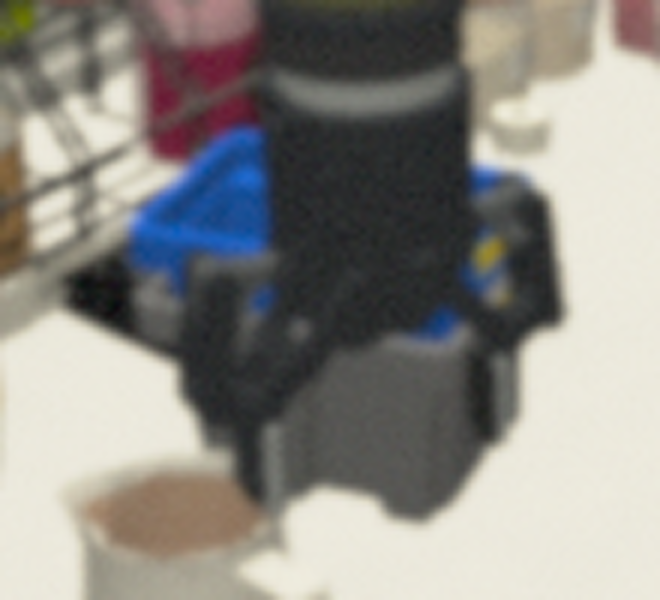

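View pics/s2.png

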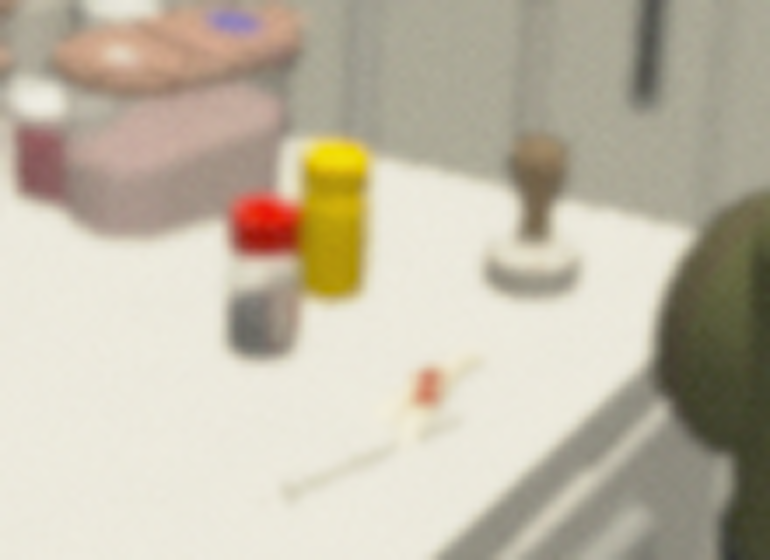

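Candidates for the jar: red cap at top px (405,224) / side (357,196), and an all-yellow one at (437,222) / (368,190). The red-capped one fits the description, and the crops confirm it has a red cap over a clear body. The blue bin's yellow card shows at its near end, around (263,238) in the top view, so the bins' front faces the robot.

Next I'll measure the jar, then clear the view of the bins.

```bash
cat >> h.py <<'E'
from scipy.spatial.transform import Rotation as Ro
def Rdown(yaw):
    c,s=np.cos(np.radians(yaw)),np.sin(np.radians(yaw))
    x=np.array([c,s,0]);y=np.array([0,0,-1.]);return np.c_[x,y,np.cross(x,y)]
def go(pos,yaw):
    s=observe();R=s["tool_rot"];d=R.T@(np.array(pos)-s["tool_pos"])*100
    r=Ro.from_matrix(R.T@Rdown(yaw)).as_rotvec(degrees=True)
    print("GO cm",d.round(2),"deg",r.round(1),"| dist mm",round(np.linalg.norm(d)*10),"rows>=",int(np.ceil(max(np.linalg.norm(d)/5,np.linalg.norm(r)/8.59))))
def redmask(im):
    h=cv2.cvtColor(im,cv2.COLOR_BGR2HSV);return cv2.inRange(h,(0,150,90),(6,255,255))|cv2.inRange(h,(174,150,90),(180,255,255))
E
python3 - <<'E'
from h import *
a=cv2.imread("pics/top0.png");b=cv2.imread("pics/side0.png")
def big(m,x0,x1,y0,y1):
    k=np.zeros_like(m);k[y0:y1,x0:x1]=m[y0:y1,x0:x1];c=max(cv2.findContours(k,0,2)[0],key=cv2.contourArea);return c
c=big(redmask(a),390,425,205,245);(u,r)=cv2.minEnclosingCircle(c);print("top cap",u,r,onz("top",u,.09))
c2=big(redmask(b),345,372,180,212);print("side cap bbox",cv2.boundingRect(c2))
x,y,w,h=cv2.boundingRect(c2)
m=redmask(b)[y:y+h,x:x+w]
# top ellipse centre ~ at half ellipse height below top; use cap silhouette centre rays
K=onz("top",u,.09)
for X in ([K[0],K[1],.09],[K[0],K[1],.066],[K[0],K[1],0]):print(proj("side",X))
M=cv2.moments(c2);s=(M["m10"]/M["m00"],M["m01"]/M["m00"]);print("side c",s)
for v in (y+3,y+4,y+5):print(tri((x+w/2-.5,v),u))
for n in("side","top"):
    K_,T=P(n);print(n,-T[:3,:3].T@T[:3,3])
print(proj("top",[[.35,-.1,0],[.5,-.03,0],[.6,0,0]]))
state()
for p,yw in(((.3,-.1,.35),65),((.2,.3,.4),65)):go(p,yw)
E
```

```text
top cap (406.0, 223.5) 6.576573371887207 [ 0.45006628 -0.28803386  0.09      ]
side cap bbox (354, 188, 8, 8)
[[357.76443768 189.61513505]]
[[357.54114463 195.14023322]]
[[356.93971499 210.02183264]]
side c (357.37453183520597, 191.6591760299625)
(array([ 0.45103101, -0.2890251 ,  0.08341736]), np.float64(0.0008944620453436877))
(array([ 0.4513946 , -0.28992085,  0.07867383]), np.float64(0.0007830540874270461))
(array([ 0.45175934, -0.29081946,  0.07391514]), np.float64(0.0006712896093857598))
side [-0.31219449  1.13053041  0.76604663]
top [ 0.3386986  -0.05339073  1.37084074]
[[344.33563369 255.88177803]
 [323.35347426 210.57193478]
 [314.64915029 181.14633496]]
t 0.1 pos [0.2213 0.4754 0.2385] F [1.  0.  0.1] w 0.0855 j [65.  14.9 -8.  67.2  0.  90. ]
[[ 0.422 -0.001 -0.907]
 [ 0.907 -0.002  0.422]
 [-0.002 -1.     0.   ]]
GO cm [-48.86 -11.06 -31.42] deg [-0.   0.  -0.1] | dist mm 591 rows>= 12
GO cm [-16.83 -16.12  -5.47] deg [-0.   0.  -0.1] | dist mm 239 rows>= 5
```

Request:
send_rows:
  increments:
    - [-4, -3, -2, 0, 8, 0, 1]
    - [-8, -6, -4, 0, 16, 0, 1]
    - [-12, -8, -7, 0, 24, 0, 1]
    - [-16, -11, -10, 0, 32, 0, 1]
    - [-20, -13, -13, 0, 40, 0, 0.5]

```text
clock: 0.6
tool_pos: [0.2503, 0.2586, 0.3603]
tool_rot: [[0.908, -0.0, -0.419], [0.419, -0.002, 0.908], [-0.001, -1.0, -0.001]]
contact_force: [1.4, -0.9, -0.3]
grip_width: 0.0728
```

```bash
python3 - <<'E'
from h import *
state();go((.38,-.08,.36),-75)
E
```

```text
t 0.6 pos [0.2503 0.2586 0.3603] F [ 1.4 -0.9 -0.3] w 0.0728 j [ 46.   -3.  -10.6  82.5  -0.  111.2]
[[ 0.908 -0.    -0.419]
 [ 0.419 -0.002  0.908]
 [-0.001 -1.    -0.001]]
GO cm [ -2.42   0.08 -36.18] deg [ 0.1 99.8  0. ] | dist mm 363 rows>= 12
```

Request:
send_rows:
  increments:
    - [0, 0, -4, 0, -8, 0, 0.5]
    - [-1, 0, -8, 0, -16, 0, 0.5]
    - [-1, 0, -12, 0, -24, 0, 0.5]
    - [-2, 0, -16, 0, -32, 0, 0.5]
    - [-2, 0, -20, 0, -40, 0, 0.5]

```text
clock: 1.1
tool_pos: [0.3092, 0.0864, 0.3604]
tool_rot: [[0.528, -0.001, -0.849], [0.849, -0.002, 0.528], [-0.002, -1.0, -0.0]]
contact_force: [0.6, 0.8, 0.2]
grip_width: 0.0429
```

```bash
python3 - <<'E'
from h import *
state();go((.38,-.02,.36),105)
b=get_image("side");cv2.imwrite("pics/side1.png",b);crop(b,210,340,180,280,6,"pics/s3.png")
a=get_image("top");cv2.imwrite("pics/top1.png",a)
E
```

```text
t 1.1 pos [0.3092 0.0864 0.3604] F [0.6 0.8 0.2] w 0.0429 j [ 15.7  -7.  -14.1  83.   -0.1  47.6]
[[ 0.528 -0.001 -0.849]
 [ 0.849 -0.002  0.528]
 [-0.002 -1.    -0.   ]]
GO cm [ -5.29   0.06 -11.63] deg [ -0.  -46.9  -0.1] | dist mm 128 rows>= 6
```

View pics/s3.png

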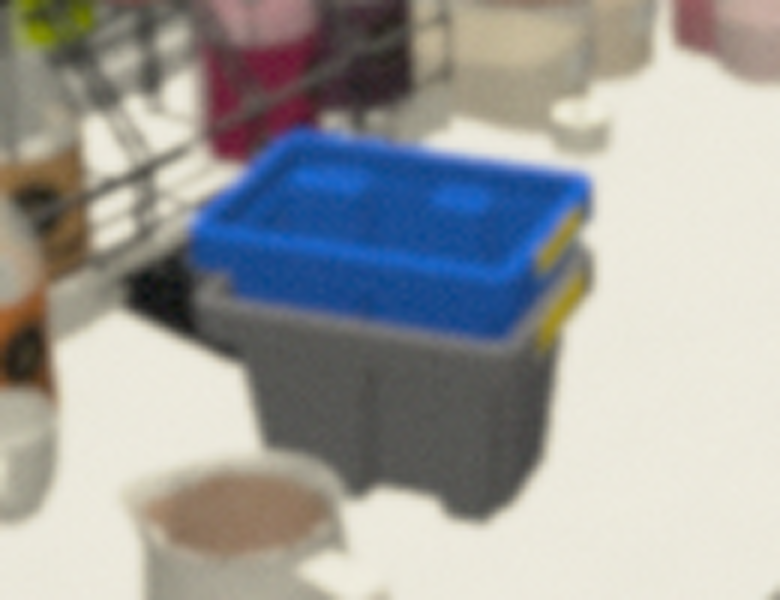

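View pics/top1.png

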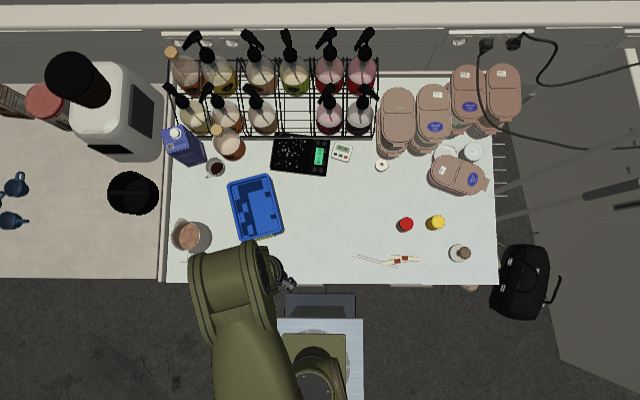

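Side view is now clear: blue nested in grey, both cards at the right (blue's at crop (560,240), i.e. px (303,220)). I'll find the rim edge lines in both views to check height and pose.

```bash
python3 - <<'E'
from h import *
a=cv2.imread("pics/top0.png");b=cv2.imread("pics/side1.png")
ct=np.array([.4906,.1728]);y=15.4
def rect(c,yaw,z,l=.184,w=.132):
    t=np.radians(yaw);ex=np.array([np.cos(t),np.sin(t)]);ey=np.array([-ex[1],ex[0]])
    return np.array([[*(c+sx*l/2*ex+sy*w/2*ey),z] for sx,sy in((1,1),(1,-1),(-1,-1),(-1,1))])
f=7
A=cv2.resize(a[165:255,215:295],None,fx=f,fy=f,interpolation=cv2.INTER_CUBIC)
B=cv2.resize(b[195:275,235:315],None,fx=f,fy=f,interpolation=cv2.INTER_CUBIC)
for z,col in((.162,(0,255,0)),(.140,(0,255,255)),(.12,(0,0,255))):
    for im,n,o in((A,"top",(215,165)),(B,"side",(235,195))):
        q=((proj(n,rect(ct,y,z))-o+.5)*f).astype(int)
        cv2.polylines(im,[q],True,col,1)
q=((proj("top",rect(ct,y,.162,.165,.113))-(215,165)+.5)*f).astype(int);cv2.polylines(A,[q],True,(255,255,255),1)
q=((proj("side",rect(ct,y,.162,.165,.113))-(235,195)+.5)*f).astype(int);cv2.polylines(B,[q],True,(255,255,255),1)
cv2.imwrite("pics/oa.png",A);cv2.imwrite("pics/ob.png",B)
E
```

```text
(no output)
```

View pics/oa.png

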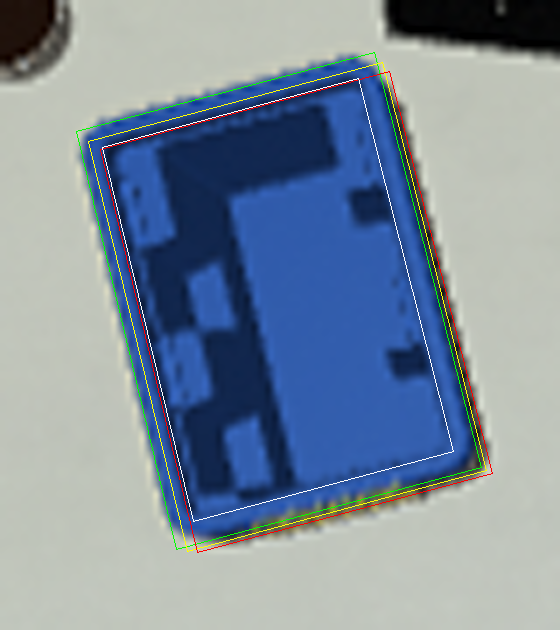

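View pics/ob.png

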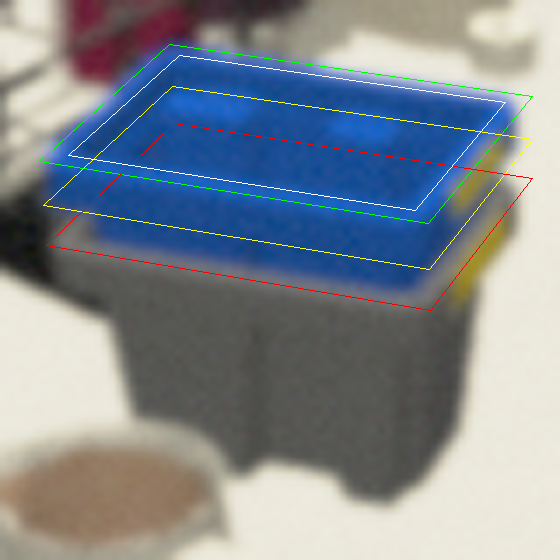

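```bash
python3 - <<'E'
from h import *
state();go((.507,.114,.24),105.4)
E
```

```text
t 1.2 pos [0.3103 0.0847 0.3603] F [-0.2  0.8  0.4] w 0.0423 j [ 15.4  -6.9 -14.   82.9  -0.2  47.9]
[[ 0.537 -0.    -0.843]
 [ 0.843 -0.003  0.537]
 [-0.003 -1.    -0.002]]
GO cm [ 13.07  12.02 -15.  ] deg [  0.  -47.9  -0.2] | dist mm 232 rows>= 6
```

Request:
send_rows:
  increments:
    - [2.6, 1, -3, 0, -8, 0, 0.5]
    - [5.2, 3, -6, 0, -16, 0, 0.5]
    - [7.9, 6, -9, 0, -24, 0, 0.5]
    - [10.5, 9, -12, 0, -32, 0, 0.5]
    - [13.1, 12, -15, 0, -40, 0, 0.5]

```text
clock: 1.7
tool_pos: [0.5083, 0.1154, 0.2387]
tool_rot: [[-0.136, -0.0, -0.991], [0.991, -0.003, -0.136], [-0.002, -1.0, 0.001]]
contact_force: [0.8, -0.2, -0.1]
grip_width: 0.0426
```

Request:
send_rows:
  increments:
    - [0, 0, 0, 0, -7, 0, 0.5]
    - [0, 0, 0, 0, -7, 0, 0.5]

```text
clock: 1.9
tool_pos: [0.5078, 0.1163, 0.2361]
tool_rot: [[-0.255, -0.006, -0.967], [0.967, -0.003, -0.255], [-0.002, -1.0, 0.006]]
contact_force: [-0.2, -0.5, -0.1]
grip_width: 0.0424
```

```bash
python3 - <<'E'
from h import *
state();go((.507,.114,.152),105.4)
b=get_image("side");crop(b,210,340,170,270,6,"pics/s4.png")
a=get_image("top");crop(a,210,310,140,260,5,"pics/t4.png")
E
```

```text
t 1.9 pos [0.5078 0.1163 0.2361] F [-0.2 -0.5 -0.1] w 0.0424 j [13.  14.8 -8.5 67.  -0.1 -1.8]
[[-0.255 -0.006 -0.967]
 [ 0.967 -0.003 -0.255]
 [-0.002 -1.     0.006]]
GO cm [-0.18  8.42  0.08] deg [-0.4 -0.6 -0.1] | dist mm 84 rows>= 2
```

View pics/s4.png

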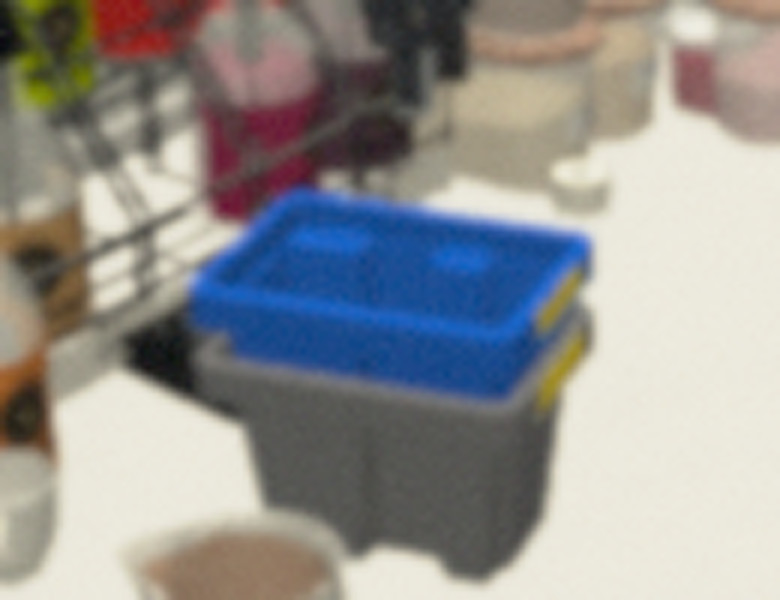

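```bash
python3 - <<'E'
from h import *
print(proj("side",[[.508,.116,.236],[.508,.116,.228]]),proj("top",[.508,.116,.236]))
b=get_image("side");cv2.imwrite("pics/s5.png",b)
E
```

```text
[[282.14326652 184.37641958]
 [282.22525701 186.67986366]] [[269.6445718  197.62332832]]
```

View pics/s5.png

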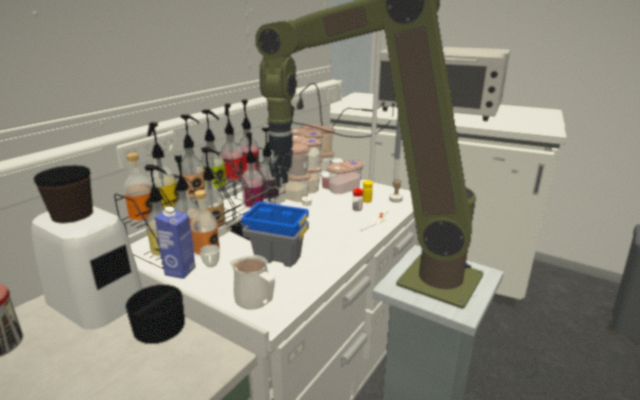

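View pics/t4.png

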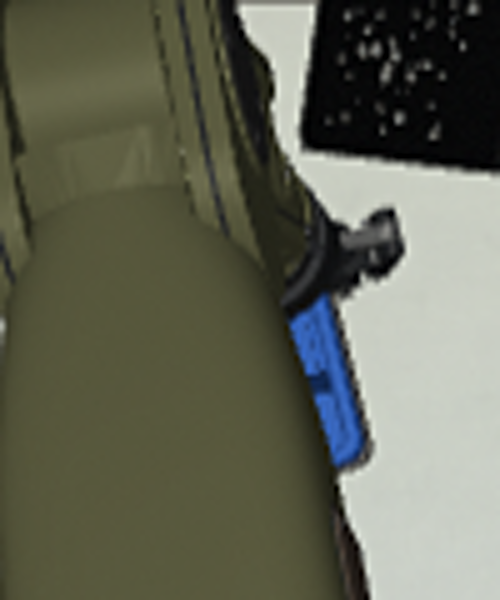

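Gripper is where expected (side px (282,185)). Descending.

Request:
send_rows:
  increments:
    - [-0.2, 2.5, 0.1, 0, 0, 0, 0.5]
    - [-0.2, 5, 0.1, -0.4, -0.6, 0, 0.5]
    - [-0.2, 7, 0.1, -0.4, -0.6, 0, 0.5]
    - [-0.2, 7.6, 0.1, -0.4, -0.6, 0, 0.5]
    - [-0.2, 7.6, 0.1, -0.4, -0.6, 0, 0.5]

```text
clock: 2.55
tool_pos: [0.5066, 0.1136, 0.1638]
tool_rot: [[-0.263, 0.007, -0.965], [0.965, -0.001, -0.263], [-0.002, -1.0, -0.006]]
contact_force: [0.4, 0.3, -0.1]
grip_width: 0.0425
```

```bash
python3 - <<'E'
from h import *
state();go((.507,.114,.152),105.4)
b=get_image("side");crop(b,220,330,160,260,6,"pics/s6.png")
E
```

```text
t 2.55 pos [0.5066 0.1136 0.1638] F [ 0.4  0.3 -0.1] w 0.0425 j [ 12.7  16.6 -17.2  55.8  -0.1  -2.6]
[[-0.263  0.007 -0.965]
 [ 0.965 -0.001 -0.263]
 [-0.002 -1.    -0.006]]
GO cm [ 0.03  1.18 -0.04] deg [ 0.4 -0.1 -0.1] | dist mm 12 rows>= 1
```

View pics/s6.png

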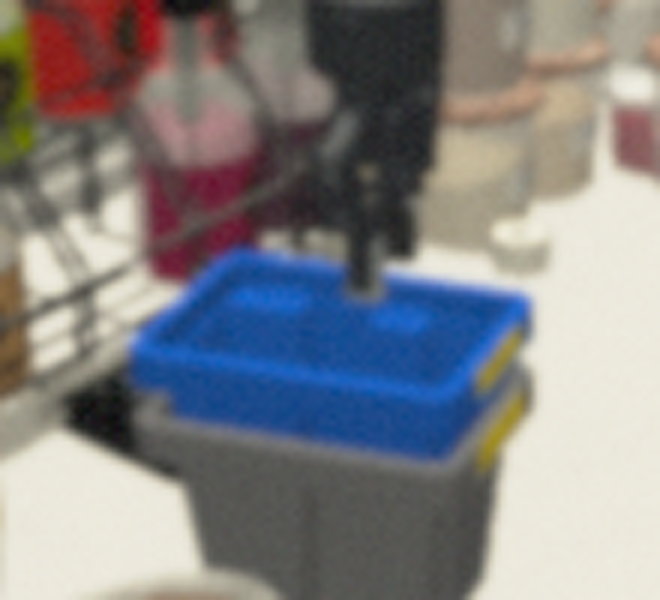

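One finger is in the bin beside the high ledge, the other outside. Lower the rest and close.

Request:
send_rows:
  increments:
    - [0, 0.6, 0, 0.4, 0, 0, 0.5]
    - [0, 1.1, 0, 0.4, 0, 0, 0.5]
    - [0, 1.1, 0, 0.4, 0, 0, 0.5]

```text
clock: 2.9
tool_pos: [0.5076, 0.1137, 0.1533]
tool_rot: [[-0.263, 0.001, -0.965], [0.965, -0.002, -0.263], [-0.002, -1.0, -0.001]]
contact_force: [-0.6, -0.2, -0.1]
grip_width: 0.0429
```

Request:
send_rows:
  increments:
    - [0, 0, 0, 0, 0, 0, 0]
    - [0, 0, 0, 0, 0, 0, 0]
    - [0, 0, 0, 0, 0, 0, 0]
    - [0, 0, 0, 0, 0, 0, 0]
    - [0, 0, 0, 0, 0, 0, 0]
  squeeze: 60

```text
clock: 3.4
tool_pos: [0.5079, 0.114, 0.154]
tool_rot: [[-0.263, 0.002, -0.965], [0.965, -0.001, -0.263], [-0.002, -1.0, -0.002]]
contact_force: [-1.5, 0.4, 5.1]
grip_width: 0.0083
```

Request:
send_rows:
  increments:
    - [0, -0.8, 0, 0, 0, 0, 0]
    - [0, -1.8, 0, 0, 0, 0, 0]
    - [0, -3, 0, 0, 0, 0, 0]
    - [0, -4, 0, 0, 0, 0, 0]
    - [0, -4, 0, 0, 0, 0, 0]

```text
clock: 3.9
tool_pos: [0.5091, 0.1143, 0.196]
tool_rot: [[-0.263, 0.006, -0.965], [0.965, -0.001, -0.263], [-0.002, -1.0, -0.005]]
contact_force: [0.9, -0.4, -3.1]
grip_width: 0.008
```

```bash
python3 - <<'E'
from h import *
state()
b=get_image("side");crop(b,210,340,160,270,6,"pics/s7.png")
E
```

```text
t 3.9 pos [0.5091 0.1143 0.196 ] F [ 0.9 -0.4 -3.1] w 0.008 j [ 12.7  15.6 -13.5  60.5  -0.1  -2.5]
[[-0.263  0.006 -0.965]
 [ 0.965 -0.001 -0.263]
 [-0.002 -1.    -0.005]]
```

View pics/s7.png

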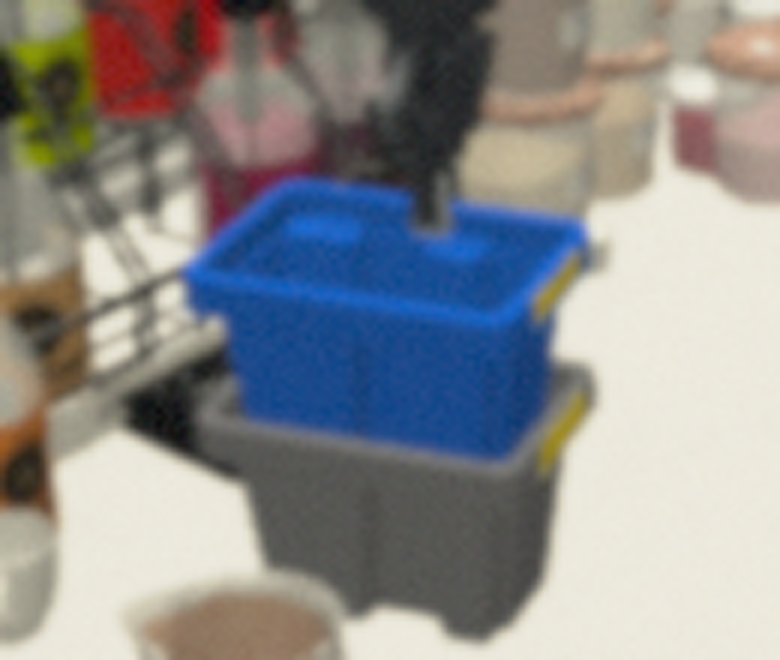

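The lift is level and the grey bin stays put. Next: lift more, then carry and rotate.

Request:
send_rows:
  increments:
    - [0, -1.6, 0, 0, 0, 0, 0]
    - [0, -3.2, 0, 0, 0, 0, 0]
    - [0, -4.8, 0, 0, 0, 0, 0]
    - [0, -6.4, 0, 0, 0, 0, 0]
    - [0, -7.5, 0, 0, 0, 0, 0]

```text
clock: 4.45
tool_pos: [0.5082, 0.1142, 0.2707]
tool_rot: [[-0.263, 0.005, -0.965], [0.965, -0.001, -0.263], [-0.002, -1.0, -0.004]]
contact_force: [0.8, 0.3, -1.6]
grip_width: 0.0078
```

```bash
python3 - <<'E'
from h import *
s=state()
b=get_image("side");crop(b,210,340,130,270,5,"pics/s8.png")
# set-down: bin centre (.48,-.06), rim dir = yaw -165 from centre
t=np.radians(-165);g=np.array([.485,-.065])+.061*np.array([np.cos(t),np.sin(t)]);print(g)
go((g[0],g[1],.27),15)
go((g[0],g[1],.27),59)
E
```

```text
t 4.45 pos [0.5082 0.1142 0.2707] F [ 0.8  0.3 -1.6] w 0.0078 j [12.7 13.7 -4.9 71.2 -0.1 -2.5]
[[-0.263  0.005 -0.965]
 [ 0.965 -0.001 -0.263]
 [-0.002 -1.    -0.004]]
[ 0.42607852 -0.08078796]
GO cm [-16.65   0.18  13.15] deg [ 0.4 90.3  0.2] | dist mm 212 rows>= 11
GO cm [-16.65   0.18  13.15] deg [ 0.4 46.3  0. ] | dist mm 212 rows>= 6
```

View pics/s8.png

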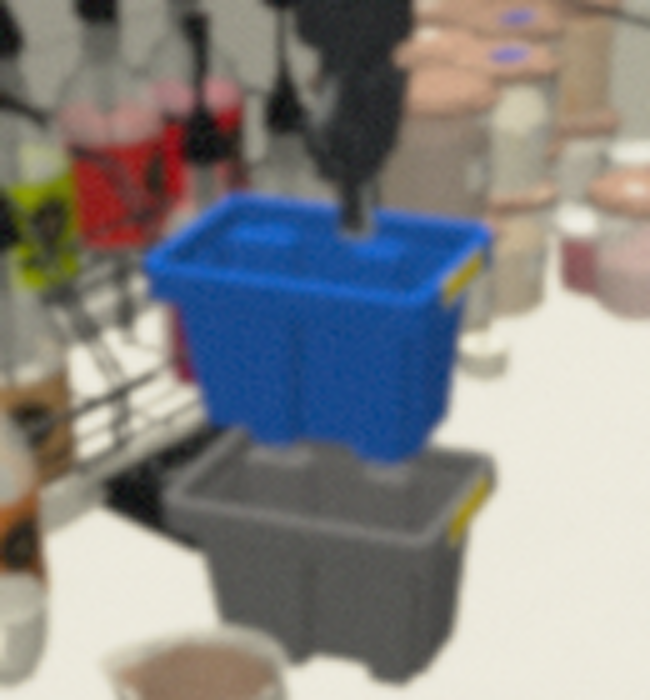

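Request:
send_rows:
  increments:
    - [-1.7, 0, 1.3, 0, 8, 0, 0]
    - [-3.3, 0, 2.6, 0, 16, 0, 0]
    - [-5, 0, 3.9, 0, 24, 0, 0]
    - [-6.6, 0, 5.2, 0.2, 32, 0, 0]
    - [-8.3, 0, 6.6, 0.2, 40, 0, 0]

```text
clock: 5.0
tool_pos: [0.4665, 0.0163, 0.2712]
tool_rot: [[0.423, 0.002, -0.906], [0.906, -0.0, 0.423], [0.001, -1.0, -0.002]]
contact_force: [0.4, 0.2, -2.2]
grip_width: 0.0078
```

```bash
python3 - <<'E'
from h import *
s=state();go((.426,-.081,.27),15)
E
```

```text
t 5.0 pos [0.4665 0.0163 0.2712] F [ 0.4  0.2 -2.2] w 0.0078 j [  2.    8.3 -11.6  69.9  -0.   27.1]
[[ 0.423  0.002 -0.906]
 [ 0.906 -0.     0.423]
 [ 0.001 -1.    -0.002]]
GO cm [-10.53   0.12  -0.45] deg [ 0.1 49.9  0.1] | dist mm 105 rows>= 6
```

Request:
send_rows:
  increments:
    - [-2.1, 0, -0.1, 0, 8.5, 0, 0]
    - [-4.2, 0, -0.2, 0, 17, 0, 0]
    - [-6.4, 0, -0.3, 0, 25.5, 0, 0]
    - [-8.5, 0, -0.4, 0, 34, 0, 0]
    - [-10.5, 0, -0.4, 0, 42, 0, 0]

```text
clock: 5.5
tool_pos: [0.4247, -0.0812, 0.2703]
tool_rot: [[0.923, 0.001, -0.384], [0.384, 0.0, 0.923], [0.001, -1.0, -0.0]]
contact_force: [0.7, -0.3, -2.6]
grip_width: 0.008
```

Request:
send_rows:
  increments:
    - [0, 1, 0, 0, 6, 0, 0]
    - [0, 3, 0, 0, 6, 0, 0]
    - [0, 6, 0, 0, 6, 0, 0]
    - [0, 9, 0, 0, 6, 0, 0]
    - [0, 10.5, 0, 0, 6, 0, 0]

```text
clock: 6.0
tool_pos: [0.4223, -0.0807, 0.1623]
tool_rot: [[0.958, -0.004, -0.286], [0.286, 0.001, 0.958], [-0.004, -1.0, 0.002]]
contact_force: [-0.6, 0.3, -2.5]
grip_width: 0.0078
```

```bash
python3 - <<'E'
from h import *
s=state();go((.426,-.081,.115),15)
b=get_image("side");crop(b,240,420,110,250,4,"pics/s9.png")
E
```

```text
t 6.0 pos [ 0.4223 -0.0807  0.1623] F [-0.6  0.3 -2.5] w 0.0078 j [-10.8   8.8 -28.1  53.4   0.   62.6]
[[ 0.958 -0.004 -0.286]
 [ 0.286  0.001  0.958]
 [-0.004 -1.     0.002]]
GO cm [ 0.36  4.73 -0.14] deg [-0.1  1.6 -0.2] | dist mm 47 rows>= 1
```

View pics/s9.png

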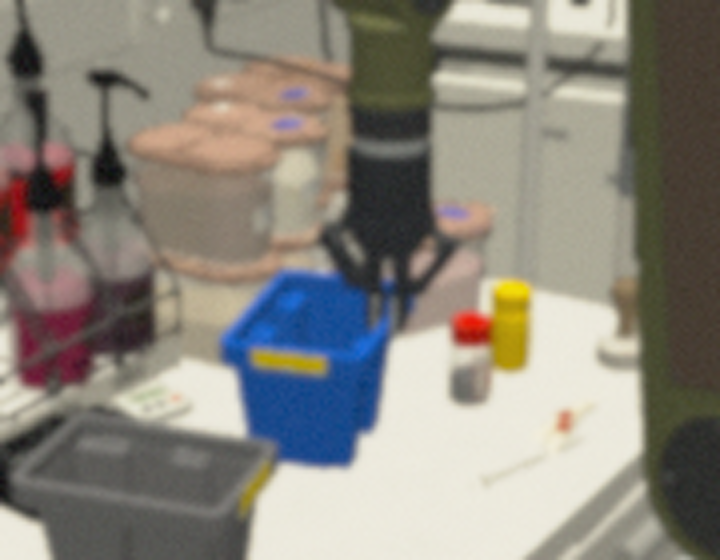

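Request:
send_rows:
  increments:
    - [0, 1.5, 0, 0, 0, 0, 0]
    - [0, 3, 0, 0, 0, 0, 0]
    - [0, 4, 0, 0, 0, 0, 0]
    - [0, 4.6, 0, 0, 0, 0, 0]
    - [0, 4.8, 0, 0, 0, 0, 0]

```text
clock: 6.55
tool_pos: [0.4204, -0.0803, 0.1127]
tool_rot: [[0.958, -0.008, -0.286], [0.286, 0.002, 0.958], [-0.007, -1.0, 0.004]]
contact_force: [-3.5, 1.5, 3.3]
grip_width: 0.0076
```

Request:
send_rows:
  increments:
    - [0, 0.1, 0, 0, 0, 0, 0]
    - [0, 0.2, 0, 0, 0, 0, 0]
    - [0, 0.2, 0, 0, 0, 0, 0]

```text
clock: 6.85
tool_pos: [0.42, -0.0803, 0.1122]
tool_rot: [[0.958, -0.008, -0.285], [0.285, 0.002, 0.958], [-0.007, -1.0, 0.004]]
contact_force: [-5.4, 0.4, 9.8]
grip_width: 0.0078
```

Contact. Open and retreat.

Request:
send_rows:
  increments:
    - [0, -0.1, 0, 0, 0, 0, 0.45]
    - [0, -0.1, 0, 0, 0, 0, 0.45]
    - [0, -0.1, 0, 0, 0, 0, 0.45]
    - [0, -0.2, 0, 0, 0, 0, 0.45]

```text
clock: 7.25
tool_pos: [0.4204, -0.0803, 0.1143]
tool_rot: [[0.958, -0.007, -0.286], [0.286, 0.002, 0.958], [-0.007, -1.0, 0.004]]
contact_force: [-0.3, -0.7, -0.1]
grip_width: 0.0388
```

Request:
send_rows:
  increments:
    - [0, -2, 0, 0, 0, 0, 0.45]
    - [0, -5, 0, 0, 0, 0, 0.5]
    - [0, -8, 0, 0, 0, 0, 0.8]
    - [0, -10, 0, 0, 0, 0, 0.9]
    - [0, -10, 0, 0, 0, 0, 0.9]

```text
clock: 7.75
tool_pos: [0.4234, -0.081, 0.2171]
tool_rot: [[0.958, -0.001, -0.286], [0.286, 0.001, 0.958], [-0.001, -1.0, 0.001]]
contact_force: [0.6, -0.3, -0.6]
grip_width: 0.0768
```

```bash
python3 - <<'E'
from h import *
s=state();go((.45,-.288,.22),15.4)
b=get_image("side");crop(b,220,420,110,280,4,"pics/s10.png")
E
```

```text
t 7.75 pos [ 0.4234 -0.081   0.2171] F [ 0.6 -0.3 -0.6] w 0.0768 j [-10.8   6.5 -22.1  61.5   0.   62.6]
[[ 0.958 -0.001 -0.286]
 [ 0.286  0.001  0.958]
 [-0.001 -1.     0.001]]
GO cm [ -3.37  -0.31 -20.6 ] deg [-0.1  1.2 -0.1] | dist mm 209 rows>= 5
```

View pics/s10.png

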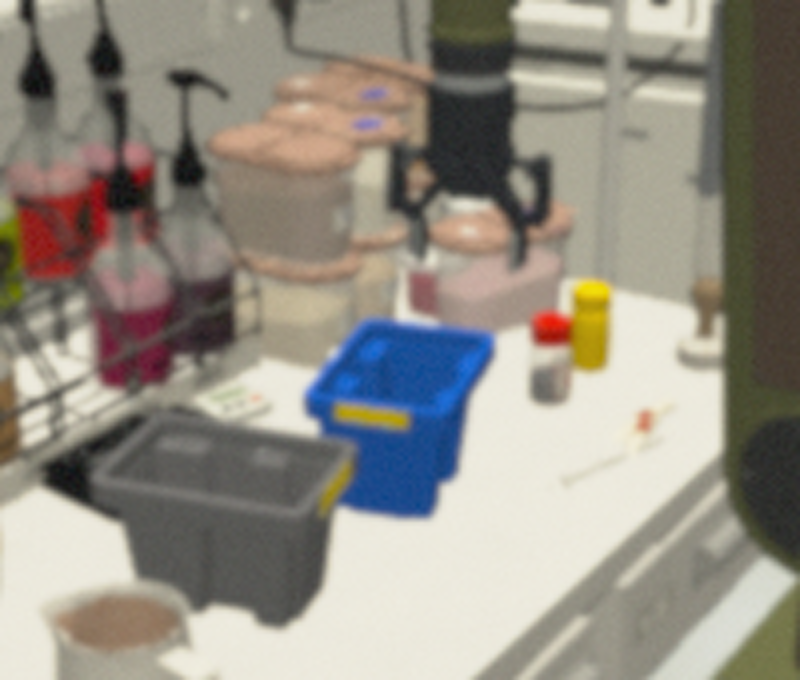

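Blue bin stands on the worktop beside the grey one. Now the red-capped jar.

Request:
send_rows:
  increments:
    - [-0.7, 0, -4.1, 0, 0, 0, 0.9]
    - [-1.4, 0, -8.2, 0, 0, 0, 0.9]
    - [-2, 0, -12.4, 0, 0, 0, 0.9]
    - [-2.7, 0, -16.5, 0, 1, 0, 0.9]
    - [-3.4, 0, -20.6, 0, 1, 0, 0.9]

```text
clock: 8.3
tool_pos: [0.4479, -0.2891, 0.2134]
tool_rot: [[0.963, -0.006, -0.268], [0.269, 0.003, 0.963], [-0.005, -1.0, 0.004]]
contact_force: [0.6, 0.9, 0.6]
grip_width: 0.0771
```

```bash
python3 - <<'E'
from h import *
s=state();go((.45,-.288,.12),15.4);go((.45,-.288,.049),15.4)
b=get_image("top");cv2.imwrite("pics/t11f.png",b);crop(b,360,480,180,280,6,"pics/t11.png")
E
```

```text
t 8.3 pos [ 0.4479 -0.2891  0.2134] F [0.6 0.9 0.6] w 0.0771 j [-32.8  16.7  -9.4  64.3  -0.1  41.6]
[[ 0.963 -0.006 -0.268]
 [ 0.269  0.003  0.963]
 [-0.005 -1.     0.004]]
GO cm [0.28 9.34 0.01] deg [-0.2  0.2 -0.3] | dist mm 93 rows>= 2
GO cm [ 0.32 16.44 -0.02] deg [-0.2  0.2 -0.3] | dist mm 164 rows>= 4
```

View pics/t11.png

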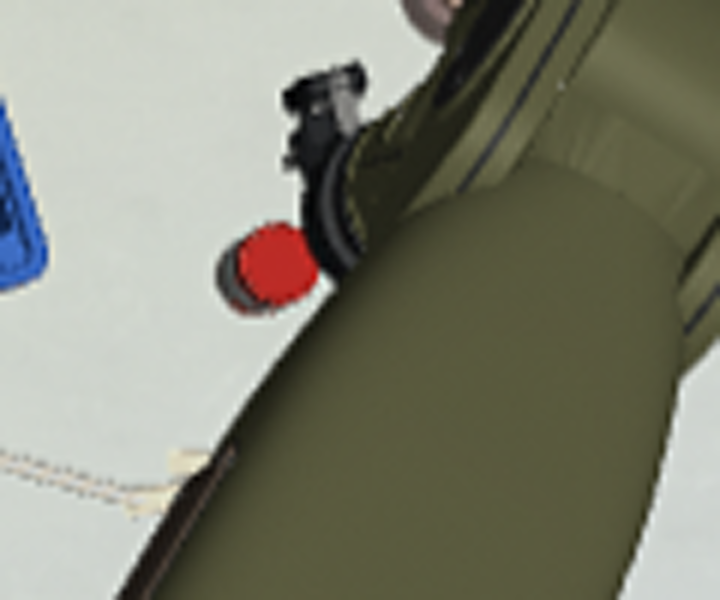

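Request:
send_rows:
  increments:
    - [0.1, 3, 0, 0, 0, 0, 0.9]
    - [0.2, 6, 0, 0, 0, 0, 0.9]
    - [0.3, 8.5, 0, 0, 0, 0, 0.9]
    - [0.3, 9.4, 0, 0, 0, 0, 0.9]
    - [0.3, 9.4, 0, 0, 0, 0, 0.9]

```text
clock: 8.85
tool_pos: [0.4503, -0.294, 0.117]
tool_rot: [[0.964, -0.009, -0.265], [0.265, -0.001, 0.964], [-0.009, -1.0, 0.001]]
contact_force: [-1.1, -1.4, 0.3]
grip_width: 0.0768
```

```bash
python3 - <<'E'
from h import *
s=state();go((.45,-.288,.049),15.4)
b=get_image("side");crop(b,320,400,150,220,9,"pics/s12.png")
E
```

```text
t 8.85 pos [ 0.4503 -0.294   0.117 ] F [-1.1 -1.4  0.3] w 0.0768 j [-32.9  21.  -18.2  51.1  -0.3  41.7]
[[ 0.964 -0.009 -0.265]
 [ 0.265 -0.001  0.964]
 [-0.009 -1.     0.001]]
GO cm [0.19 6.8  0.58] deg [-0.1 -0.  -0.5] | dist mm 68 rows>= 2
```

View pics/s12.png

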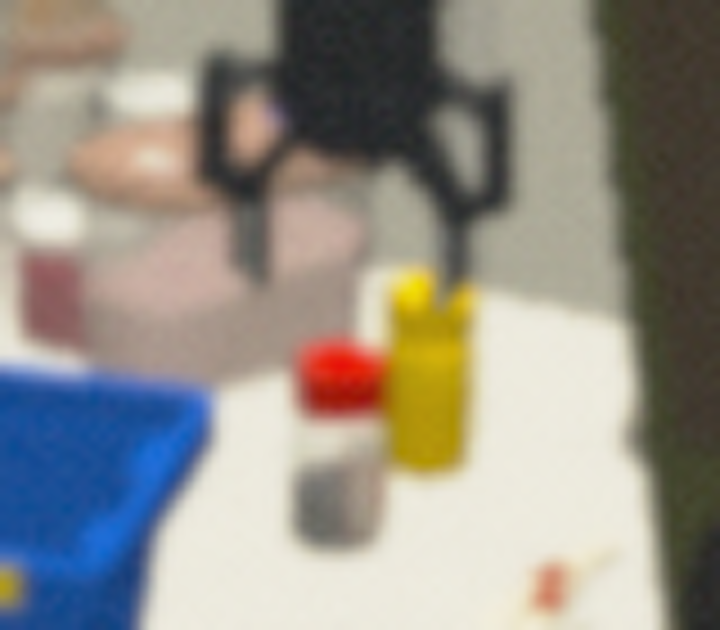

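Request:
send_rows:
  increments:
    - [0.1, 0.5, 0.6, 0, 0, -0.5, 0.9]
    - [0.2, 2.5, 0.6, 0, 0, -0.5, 0.9]
    - [0.2, 4.5, 0.6, 0, 0, -0.5, 0.9]
    - [0.2, 6.2, 0.6, 0, 0, -0.5, 0.9]
    - [0.2, 6.8, 0.6, 0, 0, -0.5, 0.9]

```text
clock: 9.4
tool_pos: [0.4509, -0.2878, 0.05]
tool_rot: [[0.964, 0.002, -0.265], [0.265, 0.0, 0.964], [0.002, -1.0, -0.001]]
contact_force: [-0.5, -0.1, 0.5]
grip_width: 0.0767
```

```bash
python3 - <<'E'
from h import *
s=state();go((.45,-.288,.049),15.4)
b=get_image("side");crop(b,320,400,150,220,9,"pics/s13.png")
E
```

```text
t 9.4 pos [ 0.4509 -0.2878  0.05  ] F [-0.5 -0.1  0.5] w 0.0767 j [-32.6  24.5 -24.4  41.    0.1  42. ]
[[ 0.964  0.002 -0.265]
 [ 0.265  0.     0.964]
 [ 0.002 -1.    -0.001]]
GO cm [-0.1   0.1   0.01] deg [ 0.  -0.   0.1] | dist mm 1 rows>= 1
```

View pics/s13.png

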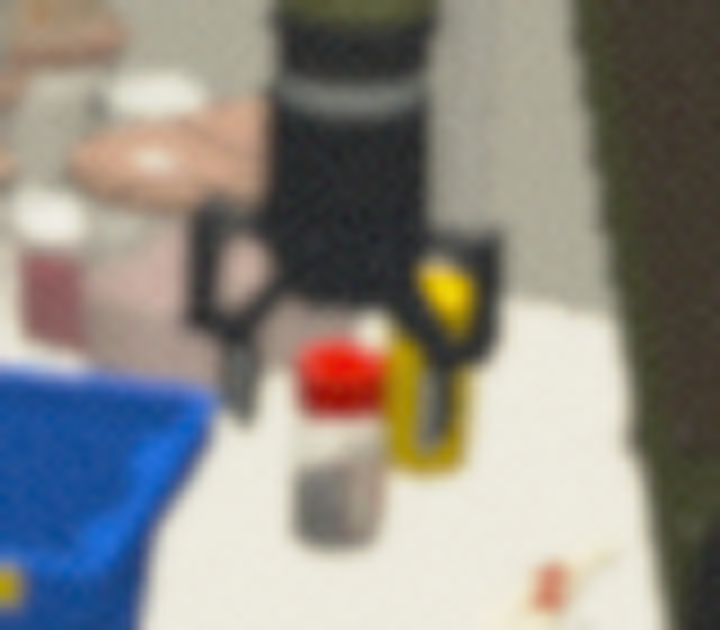

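Jar centred between the fingers, clear of the yellow one. Close.

Request:
send_rows:
  increments:
    - [0, 0, 0, 0, 0, 0, 0.6]
    - [0, 0, 0, 0, 0, 0, 0.3]
    - [0, 0, 0, 0, 0, 0, 0]
    - [0, 0, 0, 0, 0, 0, 0]
    - [0, 0, 0, 0, 0, 0, 0]
  squeeze: 30

```text
clock: 9.95
tool_pos: [0.4514, -0.2883, 0.0509]
tool_rot: [[0.964, 0.003, -0.265], [0.265, -0.001, 0.964], [0.003, -1.0, -0.002]]
contact_force: [-0.8, -0.1, 6.6]
grip_width: 0.0425
```

Request:
send_rows:
  increments:
    - [0, -1, 0, 0, 0, 0, 0]
    - [0, -4, 0, 0, 0, 0, 0]
    - [0, -8, 0, 0, 0, 0, 0]
    - [0, -12, 0, 0, 0, 0, 0]
    - [0, -16, 0, 0, 0, 0, 0]

```text
clock: 10.45
tool_pos: [0.4507, -0.2879, 0.2129]
tool_rot: [[0.964, 0.003, -0.265], [0.265, -0.001, 0.964], [0.003, -1.0, -0.002]]
contact_force: [0.8, -0.8, -0.9]
grip_width: 0.042
```

```bash
python3 - <<'E'
from h import *
s=state()
a=get_image("top");b=get_image("side");cv2.imwrite("pics/top14.png",a);cv2.imwrite("pics/side14.png",b);crop(b,300,420,110,220,6,"pics/s14.png");crop(a,200,340,150,270,5,"pics/t14.png")
E
```

```text
t 10.45 pos [ 0.4507 -0.2879  0.2129] F [ 0.8 -0.8 -0.9] w 0.042 j [-32.6  16.4  -9.8  63.6   0.1  42. ]
[[ 0.964  0.003 -0.265]
 [ 0.265 -0.001  0.964]
 [ 0.003 -1.    -0.002]]
```

View pics/s14.png

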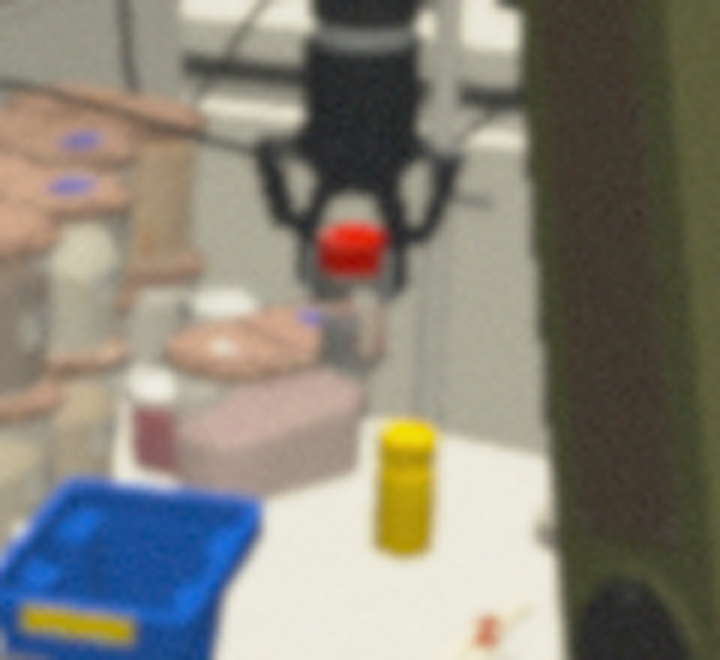

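View pics/t14.png

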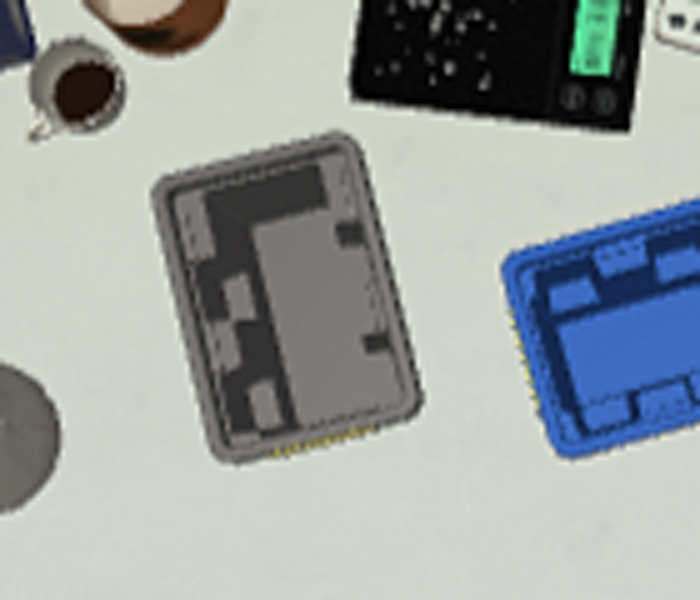

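Jar held upright, red cap at (357,152) side. Now fit the grey bin's pose in both views.

```bash
python3 - <<'E'
from h import *
a=cv2.imread("pics/top14.png");g=cv2.cvtColor(a,cv2.COLOR_BGR2GRAY)
print("row205",g[205,228:288]);print("row192",g[192,225:285]);print("row220",g[220,232:292])
print("col258",g[170:252,258]);
E
```

```text
row205 [210 210 210 210 213 195 102 118 102  45 103  53  50  50  52  53  56  68
  86  98 127  91  51  47  78 121 120 120 120 120 120 120 120 121 121 121
 121 121 121 121 121 122 121 121 122 123 100  99 125 104 107 213 211 209
 208 209 208 208 210 209]
row192 [208 209 209 209 212 195 102 116  95  42 113 123 110 117 119 123  64  49
  50  50  56  55  53  52  52  53  52  51  52  51  50  48  61  61  68  76
  97  96 122 124 123 121 121 121 121 139 104 110 123  89 119 213 212 208
 209 209 209 209 209 210]
row220 [209 208 208 209 214 158 120 110  69  68 121 103 121 121 123 113  53  49
  51  51  51  51  50  45 114 124 122 122 122 123 122 122 123 122 123 123
 123 123 124 125 128  81  78  88 102 102  74 112 128  83 120 212 211 210
 210 209 209 209 209 210]
col258 [209 209 210 208 207 209 210 198 140 115 111  69  66 100  49  52  52  52
  53  52  52  50  61  98 122 120 119 119 119 120 120 120 120 120 120 120
 120 121 121 121 121 121 121 120 122 122 121 121 122 122 122 123 123 124
 124 123 124 125 121 100  79  59  44  46  47  51  80 119 123 112 140 214
 212 209 209 209 209 208 209 209 208 209]
```

```bash
cat >> h.py <<'E'
def binrect(im,x0,x1,y0,y1,thr=165,gray=True,mask=None,z=.12):
    f=8
    g=cv2.cvtColor(im,cv2.COLOR_BGR2GRAY) if mask is None else mask
    g=cv2.resize(g[y0:y1,x0:x1],None,fx=f,fy=f,interpolation=cv2.INTER_LINEAR)
    m=((g<thr) if mask is None else (g>127)).astype(np.uint8)
    m=cv2.morphologyEx(m,cv2.MORPH_OPEN,np.ones((9,9)))
    c=max(cv2.findContours(m,0,2)[0],key=cv2.contourArea)
    r=cv2.minAreaRect(c);q=(cv2.boxPoints(r)+.5)/f-.5+[x0,y0]
    W=np.array([onz("top",p,z) for p in q])[:,:2]
    d1,d2=W[1]-W[0],W[2]-W[1]
    L=d1 if np.linalg.norm(d1)>np.linalg.norm(d2) else d2
    if L[0]<0:L=-L
    print("c",W.mean(0).round(4),"sides",np.linalg.norm(d1).round(4),np.linalg.norm(d2).round(4),"yaw",np.degrees(np.arctan2(L[1],L[0])).round(2));return q,W
E
python3 - <<'E'
from h import *
a=cv2.imread("pics/top14.png");b=cv2.imread("pics/side14.png")
q,W=binrect(a,224,290,170,248)
a0=cv2.imread("pics/top0.png");m=cv2.inRange(cv2.cvtColor(a0,cv2.COLOR_BGR2HSV),(100,100,40),(128,255,255))
print(q.round(1))
binrect(a0,215,295,165,252,mask=m,z=.162)
def rect(c,yaw,z,l=.184,w=.132):
    t=np.radians(yaw);ex=np.array([np.cos(t),np.sin(t)]);ey=np.array([-ex[1],ex[0]])
    return np.array([[*(c+sx*l/2*ex+sy*w/2*ey),z] for sx,sy in((1,1),(1,-1),(-1,-1),(-1,1))])
f=7
A=cv2.resize(a[165:255,215:295],None,fx=f,fy=f,interpolation=cv2.INTER_CUBIC)
B=cv2.resize(b[195:275,235:315],None,fx=f,fy=f,interpolation=cv2.INTER_CUBIC)
c=W.mean(0);y=15.2
for im,n,o in((A,"top",(215,165)),(B,"side",(235,195))):
  for z,l,w,col in((.12,.184,.132,(0,255,0)),(.12,.165,.113,(0,255,255)),(.004,.138,.054,(0,0,255))):
    cv2.polylines(im,[((proj(n,rect(c,y,z,l,w))-o+.5)*f).astype(int)],True,col,1)
cv2.imwrite("pics/o2.png",np.hstack([A,cv2.resize(B,(560,630))[:, :]])[:, :1120]); cv2.imwrite("pics/o2a.png",A);cv2.imwrite("pics/o2b.png",B)
E
```

```text
c [0.4895 0.1722] sides 0.1382 0.1904 yaw 15.05
[[227.7 185.1]
 [271.1 174.3]
 [285.9 233.8]
 [242.5 244.6]]
c [0.4908 0.1725] sides 0.1382 0.1886 yaw 15.07
```

View pics/o2a.png

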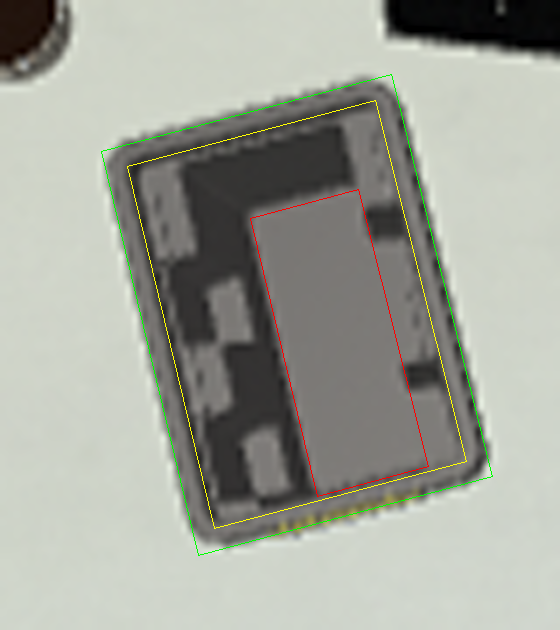

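View pics/o2b.png

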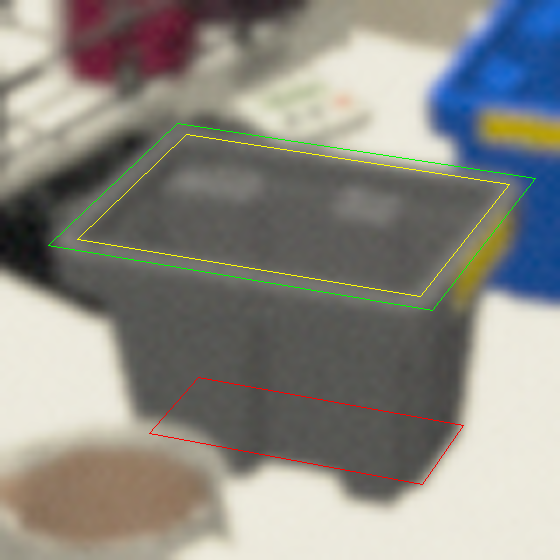

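```bash
python3 - <<'E'
from h import *
s=state();go((.4905,.173,.25),15.05)
E
```

```text
t 10.55 pos [ 0.4542 -0.2902  0.2174] F [ 1.1 -0.5 -0.5] w 0.0423 j [-32.6  16.2  -9.4  63.5   0.1  42. ]
[[ 0.964  0.013 -0.265]
 [ 0.265 -0.007  0.964]
 [ 0.011 -1.    -0.01 ]]
GO cm [15.81 -3.54 43.67] deg [0.6 0.3 0.6] | dist mm 466 rows>= 10
```

Request:
send_rows:
  increments:
    - [1.5, -1, 3.8, 0, 0, 0, 0]
    - [3, -2, 8, 0, 0, 0, 0]
    - [4.5, -3, 12.5, 0, 0, 0, 0]
    - [6.2, -3.5, 17, 0, 0, 0, 0]
    - [7.8, -3.5, 21.5, 0.6, 0, 0.6, 0]

```text
clock: 11.05
tool_pos: [0.4718, -0.0602, 0.2518]
tool_rot: [[0.964, 0.002, -0.265], [0.265, 0.0, 0.964], [0.002, -1.0, -0.0]]
contact_force: [1.7, -0.1, -0.8]
grip_width: 0.0421
```

```bash
python3 - <<'E'
from h import *
s=state();go((.4905,.173,.25),15.05)
E
```

```text
t 11.05 pos [ 0.4718 -0.0602  0.2518] F [ 1.7 -0.1 -0.8] w 0.0421 j [ -7.3   9.7 -12.9  67.3   0.   67.4]
[[ 0.964  0.002 -0.265]
 [ 0.265  0.     0.964]
 [ 0.002 -1.    -0.   ]]
GO cm [ 7.97  0.19 21.99] deg [0.  0.3 0.1] | dist mm 234 rows>= 5
```

Request:
send_rows:
  increments:
    - [1.7, 0, 4.6, 0, 0, 0, 0]
    - [3.4, 0, 9.2, 0, 0, 0, 0]
    - [5, 0, 13.8, 0, 0, 0, 0]
    - [6.8, 0, 18.4, 0, 0.3, 0, 0]
    - [8, 0, 22, 0, 0.3, 0, 0]

```text
clock: 11.55
tool_pos: [0.4903, 0.1759, 0.2515]
tool_rot: [[0.965, 0.001, -0.261], [0.261, 0.001, 0.965], [0.001, -1.0, 0.0]]
contact_force: [-0.4, -0.6, -0.6]
grip_width: 0.0422
```

Request:
send_rows:
  increments:
    - [0, 1, 0, 0, 0, 0, 0]
    - [0, 2, 0, 0, 0, 0, 0]
    - [0, 3, 0, 0, 0, 0, 0]
    - [0, 3, 0, 0, 0, 0, 0]

```text
clock: 11.95
tool_pos: [0.4888, 0.1741, 0.2194]
tool_rot: [[0.966, -0.003, -0.259], [0.259, -0.001, 0.966], [-0.003, -1.0, -0.0]]
contact_force: [-0.6, -0.9, -0.6]
grip_width: 0.0424
```

```bash
python3 - <<'E'
from h import *
s=state();go((.4905,.173,.14),15.05)
b=get_image("side");crop(b,230,330,130,270,5,"pics/s15.png")
print(proj("side",[.4905,.173,s["tool_pos"][2]-.051]))
E
```

```text
t 11.95 pos [0.4888 0.1741 0.2194] F [-0.6 -0.9 -0.6] w 0.0424 j [ 19.6  15.  -10.9  64.4   0.   94.6]
[[ 0.966 -0.003 -0.259]
 [ 0.259 -0.001  0.966]
 [-0.003 -1.    -0.   ]]
GO cm [ 0.16  7.93 -0.15] deg [ 0.  -0.  -0.2] | dist mm 79 rows>= 2
[[276.0168028  211.08589981]]
```

View pics/s15.png

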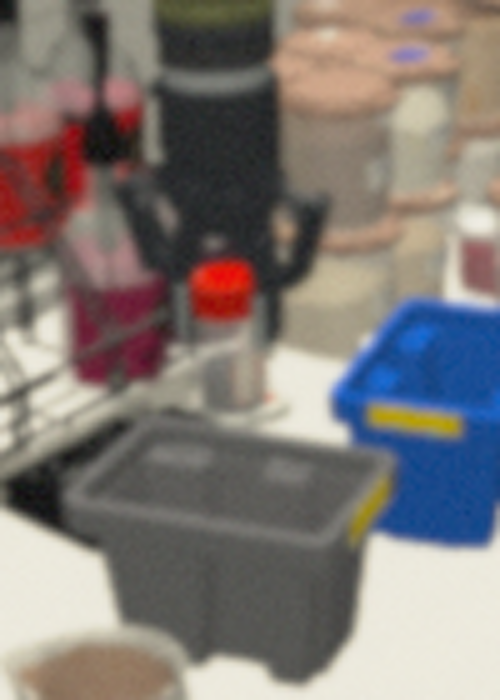

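Request:
send_rows:
  increments:
    - [0.1, 2, -0.1, 0, 0, 0, 0]
    - [0.1, 4, -0.1, 0, 0, 0, 0]
    - [0.1, 6, -0.1, 0, 0, 0, 0]
    - [0.1, 8, -0.1, 0, 0, 0, 0]
    - [0.1, 8, -0.1, 0, 0, 0, 0]

```text
clock: 12.5
tool_pos: [0.4887, 0.1718, 0.1383]
tool_rot: [[0.966, -0.006, -0.257], [0.257, -0.002, 0.966], [-0.006, -1.0, -0.0]]
contact_force: [-0.7, -1.1, -0.9]
grip_width: 0.042
```

```bash
python3 - <<'E'
from h import *
s=state();go((.4905,.173,.058),15.05)
E
```

```text
t 12.5 pos [0.4887 0.1718 0.1383] F [-0.7 -1.1 -0.9] w 0.042 j [ 19.4  18.2 -19.1  53.1   0.   94.5]
[[ 0.966 -0.006 -0.257]
 [ 0.257 -0.002  0.966]
 [-0.006 -1.    -0.   ]]
GO cm [0.25 8.03 0.07] deg [ 0.  -0.1 -0.4] | dist mm 80 rows>= 2
```

Request:
send_rows:
  increments:
    - [0.2, 1.5, 0.1, 0, 0, -0.3, 0]
    - [0.2, 3, 0.1, 0, 0, -0.3, 0]
    - [0.2, 4.5, 0.1, 0, 0, -0.3, 0]
    - [0.2, 6, 0.1, 0, 0, -0.3, 0]
    - [0.2, 7, 0.1, 0, 0, -0.3, 0]

```text
clock: 13.0
tool_pos: [0.4906, 0.1727, 0.0687]
tool_rot: [[0.967, 0.0, -0.256], [0.256, -0.0, 0.967], [-0.0, -1.0, -0.0]]
contact_force: [-0.4, -0.9, -0.8]
grip_width: 0.0423
```

Request:
send_rows:
  increments:
    - [0, 0.3, 0, 0, 0, 0, 0]
    - [0, 0.6, 0, 0, 0, 0, 0]
    - [0, 0.9, 0, 0, 0, 0, 0]
    - [0, 1.1, 0, 0, 0, 0, 0]
    - [0, 1.1, 0, 0, 0, 0, 0]

```text
clock: 13.5
tool_pos: [0.4907, 0.1727, 0.0577]
tool_rot: [[0.967, 0.0, -0.256], [0.256, -0.0, 0.967], [0.0, -1.0, -0.0]]
contact_force: [-0.3, -0.2, -1.0]
grip_width: 0.0426
```

Request:
send_rows:
  increments:
    - [0, 0.15, 0, 0, 0, 0, 0]
    - [0, 0.3, 0, 0, 0, 0, 0]
    - [0, 0.4, 0, 0, 0, 0, 0]

```text
clock: 13.8
tool_pos: [0.491, 0.1728, 0.0548]
tool_rot: [[0.967, 0.001, -0.256], [0.256, -0.0, 0.967], [0.001, -1.0, -0.0]]
contact_force: [-4.1, -1.0, 14.6]
grip_width: 0.0424
```

Floor contact at the expected height. Release.

Request:
send_rows:
  increments:
    - [0, -0.1, 0, 0, 0, 0, 0.2]
    - [0, -0.1, 0, 0, 0, 0, 0.6]
    - [0, -0.1, 0, 0, 0, 0, 0.75]
    - [0, -0.1, 0, 0, 0, 0, 0.75]

```text
clock: 14.2
tool_pos: [0.4909, 0.1728, 0.0557]
tool_rot: [[0.967, 0.001, -0.256], [0.256, -0.0, 0.967], [0.001, -1.0, -0.0]]
contact_force: [0.3, 0.5, -0.2]
grip_width: 0.0639
```

Request:
send_rows:
  increments:
    - [0, -2, 0, 0, 0, 0, 0.75]
    - [0, -5, 0, 0, 0, 0, 0.75]
    - [0, -9, 0, 0, 0, 0, 0.75]
    - [0, -13, 0, 0, 0, 0, 0.75]
    - [0, -17, 0, 0, 0, 0, 0.6]

```text
clock: 14.7
tool_pos: [0.4904, 0.1727, 0.227]
tool_rot: [[0.967, 0.0, -0.256], [0.256, -0.0, 0.967], [0.0, -1.0, -0.0]]
contact_force: [1.1, 0.1, -0.6]
grip_width: 0.0517
```

```bash
python3 - <<'E'
from h import *
s=state()
b=get_image("side");crop(b,220,340,150,270,6,"pics/s16.png")
go((.36,.05,.25),105)
E
```

```text
t 14.7 pos [0.4904 0.1727 0.227 ] F [ 1.1  0.1 -0.6] w 0.0517 j [ 19.4  14.7 -10.   65.2  -0.   94.6]
[[ 0.967  0.    -0.256]
 [ 0.256 -0.     0.967]
 [ 0.    -1.    -0.   ]]
GO cm [-16.1   -1.8   -8.55] deg [  0.5 -90.2   0.5] | dist mm 183 rows>= 11
```

View pics/s16.png

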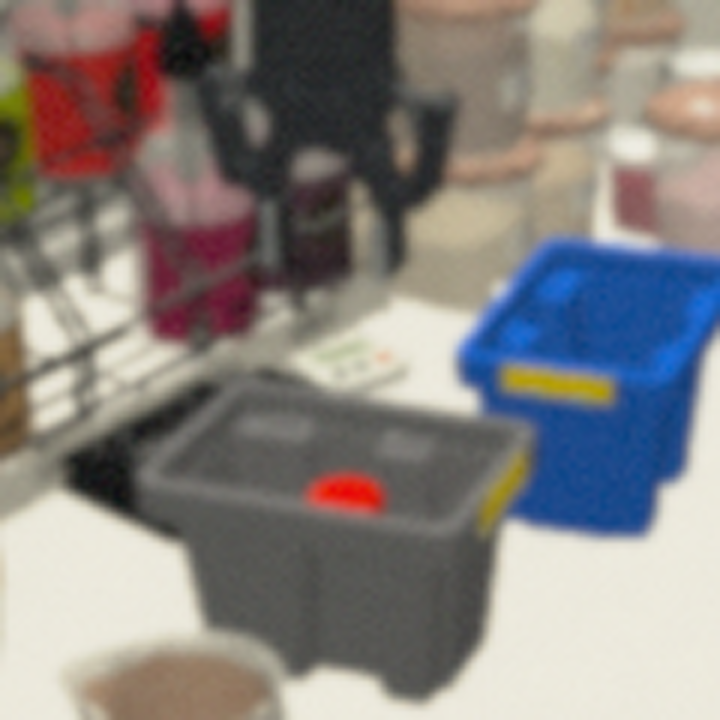

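Jar stands in the grey bin (red cap at side px (278,232)). Now flip the wrist while going to the blue bin; first measure the blue bin from the earlier picture.

```bash
python3 - <<'E'
from h import *
a=cv2.imread("pics/top14.png");m=cv2.inRange(cv2.cvtColor(a,cv2.COLOR_BGR2HSV),(100,100,40),(128,255,255))
q,W=binrect(a,295,380,180,250,mask=m);print(q.round(1),W.round(3))
E
```

```text
c [ 0.4788 -0.0637] sides 0.1872 0.1336 yaw -73.23
[[298.4 200.8]
 [356.8 183.6]
 [369.1 225.4]
 [310.6 242.6]] [[ 0.516  0.045]
 [ 0.57  -0.134]
 [ 0.441 -0.171]
 [ 0.388  0.006]]
```

Request:
send_rows:
  increments:
    - [-1, -1, -3, 0, -8, 0, 0.5]
    - [-2, -2, -6, 0, -16, 0, 0.5]
    - [-3, -2, -9, 0, -24, 0, 0.5]
    - [-4, -2, -12, 0, -32, 0, 0.5]
    - [-5, -2, -15, 0, -40, 0, 0.5]

```text
clock: 15.25
tool_pos: [0.4836, 0.0149, 0.2531]
tool_rot: [[0.571, 0.011, -0.821], [0.821, 0.003, 0.571], [0.009, -1.0, -0.007]]
contact_force: [0.1, -0.1, -0.8]
grip_width: 0.0425
```

Request:
send_rows:
  increments:
    - [0, 0, 0, 0, -8, 0, 0.5]
    - [0, 0, 0, 0, -16, 0, 0.5]
    - [0, 0, 0, 0, -24, 0, 0.5]
    - [0, 0, 0, 0, -32, 0, 0.5]
    - [0, 0, 0, 0, -40, 0, 0.5]

```text
clock: 15.75
tool_pos: [0.4834, 0.0148, 0.2526]
tool_rot: [[-0.096, 0.011, -0.995], [0.995, 0.003, -0.096], [0.002, -1.0, -0.011]]
contact_force: [-0.0, 0.3, -1.0]
grip_width: 0.0429
```

Request:
send_rows:
  increments:
    - [0, 0, 0, 0, -8, 0, 0.5]
    - [0, 0, 0, 0, -16, 0, 0.5]
    - [0, 0, 0, 0, -24, 0, 0.5]
    - [0, 0, 0, 0, -32, 0, 0.5]
    - [0, 0, 0, 0, -40, 0, 0.5]

```text
clock: 16.25
tool_pos: [0.4833, 0.0148, 0.2522]
tool_rot: [[-0.717, 0.01, -0.697], [0.697, 0.003, -0.717], [-0.005, -1.0, -0.01]]
contact_force: [0.4, 0.1, 0.3]
grip_width: 0.0426
```

Request:
send_rows:
  increments:
    - [0, 0, 0, 0, -8, 0, 0.5]
    - [0, 0, 0, 0, -16, 0, 0.5]
    - [0, 0, 0, 0, -24, 0, 0.5]
    - [0, 0, 0, 0, -32, 0, 0.5]
    - [0, 0, 0, 0, -40, 0, 0.5]

```text
clock: 16.75
tool_pos: [0.4831, 0.0148, 0.2518]
tool_rot: [[-0.998, 0.01, -0.067], [0.067, 0.003, -0.998], [-0.01, -1.0, -0.004]]
contact_force: [-0.5, -0.5, -0.0]
grip_width: 0.0425
```

```bash
python3 - <<'E'
from h import *
s=state();go((.42,-.08,.2),196.6)
E
```

```text
t 16.75 pos [0.4831 0.0148 0.2518] F [-0.5 -0.5 -0. ] w 0.0425 j [  1.6  10.1 -12.4  67.    0.2 -84.5]
[[-0.998  0.01  -0.067]
 [ 0.067  0.003 -0.998]
 [-0.01  -1.    -0.004]]
GO cm [5.72 5.08 9.9 ] deg [  0.1 -20.4  -0.6] | dist mm 125 rows>= 3
```

Request:
send_rows:
  increments:
    - [1.5, 0.5, 2.5, 0, -7, 0, 0.5]
    - [3, 1.5, 5, 0, -14, 0, 0.5]
    - [4.5, 3, 7.5, 0, -20, 0, 0.5]
    - [5.7, 4.5, 9.9, 0, -20.4, -0.5, 0.5]
    - [5.7, 5, 9.9, 0, -20.4, -0.5, 0.5]

```text
clock: 17.25
tool_pos: [0.4173, -0.0815, 0.1991]
tool_rot: [[-0.959, -0.003, 0.282], [-0.282, 0.002, -0.959], [0.002, -1.0, -0.003]]
contact_force: [-0.0, -0.8, 0.0]
grip_width: 0.043
```

```bash
python3 - <<'E'
from h import *
s=state();go((.4207,-.081,.113),196.7)
b=get_image("side");crop(b,260,400,120,240,5,"pics/s17.png")
a=get_image("top");cv2.imwrite("pics/top17.png",a);crop(a,200,380,150,270,4,"pics/t17.png")
E
```

```text
t 17.25 pos [ 0.4173 -0.0815  0.1991] F [-0.  -0.8  0. ] w 0.043 j [-1.110e+01  6.600e+00 -2.470e+01  5.880e+01  1.000e-01 -1.175e+02]
[[-0.959 -0.003  0.282]
 [-0.282  0.002 -0.959]
 [ 0.002 -1.    -0.003]]
GO cm [-0.36  8.61  0.08] deg [ 0.2 -0.3  0.1] | dist mm 86 rows>= 2
```

View pics/s17.png

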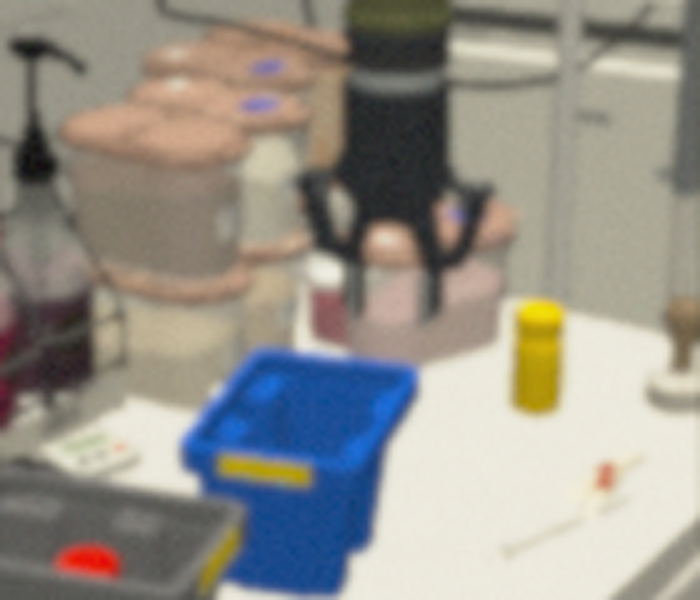

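View pics/t17.png

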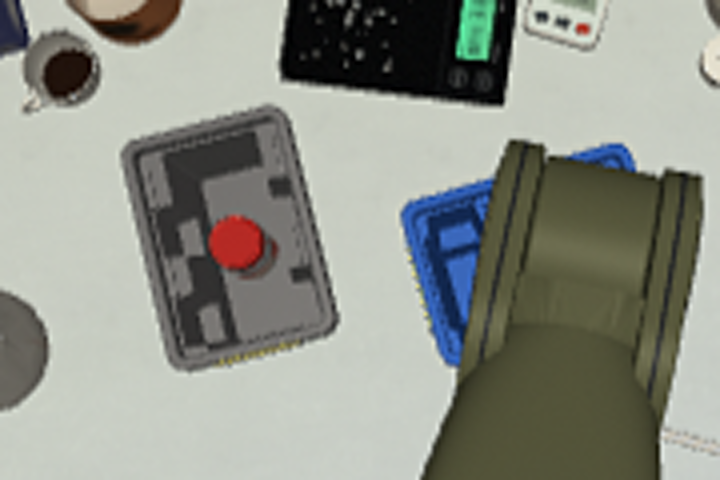

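Request:
send_rows:
  increments:
    - [-0.3, 2, 0.1, 0, 0, 0, 0.5]
    - [-0.4, 4, 0.1, 0, 0, 0, 0.5]
    - [-0.4, 6, 0.1, 0, 0, 0, 0.5]
    - [-0.4, 7.5, 0.1, 0, 0, 0, 0.5]
    - [-0.4, 8, 0.1, 0, 0, 0, 0.5]

```text
clock: 17.85
tool_pos: [0.4238, -0.0786, 0.1191]
tool_rot: [[-0.958, -0.001, 0.285], [-0.285, 0.004, -0.958], [0.0, -1.0, -0.004]]
contact_force: [-0.5, -0.1, -0.3]
grip_width: 0.0428
```

```bash
python3 - <<'E'
from h import *
s=state();go((.4207,-.081,.113),196.7)
a=cv2.imread("pics/top17.png");binrect(a,224,290,170,248)
m=redmask(a);k=np.zeros_like(m);k[195:225,245:275]=m[195:225,245:275];c=max(cv2.findContours(k,0,2)[0],key=cv2.contourArea);u,r=cv2.minEnclosingCircle(c);print(u,r,onz("top",u,.094))
E
```

```text
t 17.85 pos [ 0.4238 -0.0786  0.1191] F [-0.5 -0.1 -0.3] w 0.0428 j [ -10.7   11.2  -32.3   46.5    0.2 -117.2]
[[-0.958 -0.001  0.285]
 [-0.285  0.004 -0.958]
 [ 0.    -1.    -0.004]]
GO cm [0.36 0.61 0.14] deg [ 0.2 -0.1  0. ] | dist mm 7 rows>= 1
c [0.4894 0.1721] sides 0.1386 0.1911 yaw 14.94
(258.5, 210.5) 6.670932292938232 [0.48836711 0.17120249 0.094     ]
```

Request:
send_rows:
  increments:
    - [0.3, 0.3, 0.1, 0, 0, 0, 0.5]
    - [0.3, 0.5, 0.1, 0, 0, 0, 0.5]
    - [0.3, 0.5, 0.1, 0, 0, 0, 0.3]
    - [0.3, 0.5, 0.1, 0, 0, 0, 0.3]

```text
clock: 18.25
tool_pos: [0.4218, -0.0805, 0.1147]
tool_rot: [[-0.958, 0.0, 0.285], [-0.285, 0.004, -0.958], [-0.001, -1.0, -0.004]]
contact_force: [-0.6, -0.1, 0.2]
grip_width: 0.0258
```

Request:
send_rows:
  increments:
    - [0, 0, 0, 0, 0, 0, 0]
    - [0, 0, 0, 0, 0, 0, 0]
    - [0, 0, 0, 0, 0, 0, 0]
    - [0, 0, 0, 0, 0, 0, 0]
  squeeze: 60

```text
clock: 18.65
tool_pos: [0.4214, -0.0808, 0.1148]
tool_rot: [[-0.959, -0.001, 0.285], [-0.285, 0.003, -0.959], [-0.0, -1.0, -0.003]]
contact_force: [-0.6, -1.5, 0.9]
grip_width: 0.0079
```

Request:
send_rows:
  increments:
    - [0, -1, 0, 0, 0, 0, 0]
    - [0, -4, 0, 0, 0, 0, 0]
    - [0, -8, 0, 0, 0, 0, 0]
    - [0, -12, 0, 0, 0, 0, 0]
    - [0, -16, 0, 0, 0, 0, 0]

```text
clock: 19.15
tool_pos: [0.4212, -0.0809, 0.2767]
tool_rot: [[-0.959, -0.0, 0.285], [-0.285, 0.004, -0.959], [-0.001, -1.0, -0.004]]
contact_force: [0.4, -0.2, -2.5]
grip_width: 0.0079
```

```bash
python3 - <<'E'
from h import *
s=state()
b=get_image("side");crop(b,240,420,60,250,4,"pics/s18.png")
E
```

```text
t 19.15 pos [ 0.4212 -0.0809  0.2767] F [ 0.4 -0.2 -2.5] w 0.0079 j [ -11.     4.6  -15.2   70.3    0.2 -117.6]
[[-0.959 -0.     0.285]
 [-0.285  0.004 -0.959]
 [-0.001 -1.    -0.004]]
```

View pics/s18.png

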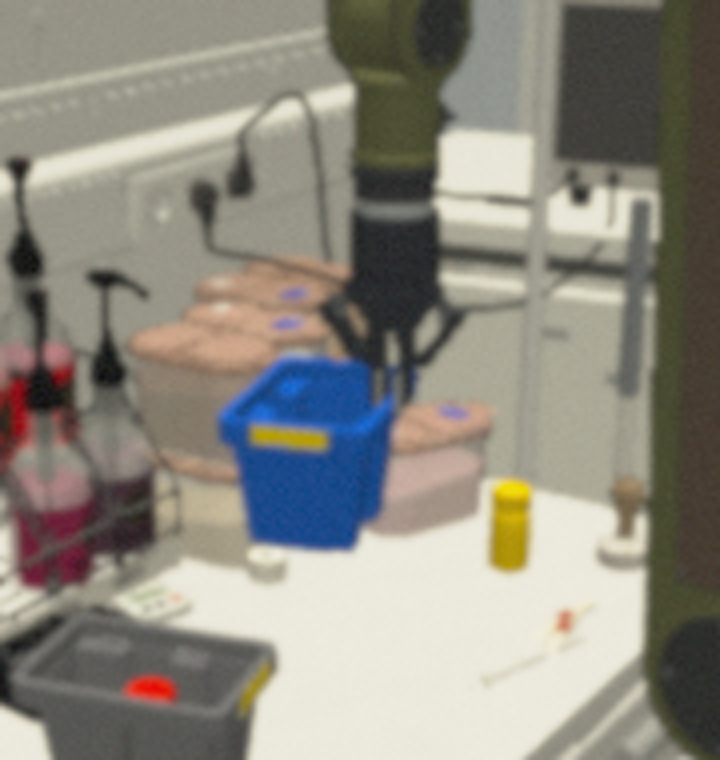

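Request:
send_rows:
  increments:
    - [-0.5, 0, -1.5, 0, 8, 0, 0]
    - [-1, 0, -4, 0, 16, 0, 0]
    - [-1.5, 0, -7, 0, 24, 0, 0]
    - [-2, 0, -9.5, 0, 32, 0, 0]
    - [-2.5, 0, -12, 0, 40, 0, 0]

```text
clock: 19.7
tool_pos: [0.4139, 0.0418, 0.2835]
tool_rot: [[-0.915, 0.011, -0.403], [0.403, 0.002, -0.915], [-0.009, -1.0, -0.007]]
contact_force: [-0.0, 0.0, -2.7]
grip_width: 0.0076
```

```bash
python3 - <<'E'
from h import *
s=state();go((.4732,.2309,.27),104.8)
E
```

```text
t 19.7 pos [0.4139 0.0418 0.2835] F [-0.   0.  -2.7] w 0.0076 j [  5.7   2.7 -16.2  70.4   0.1 -60.5]
[[-0.915  0.011 -0.403]
 [ 0.403  0.002 -0.915]
 [-0.009 -1.    -0.007]]
GO cm [  2.21   1.46 -19.68] deg [ 0.6 51.4 -0.3] | dist mm 199 rows>= 6
```

Request:
send_rows:
  increments:
    - [0.4, 0, -3.5, 0, 8.5, 0, 0]
    - [0.8, 0, -7, 0, 17, 0, 0]
    - [1.2, 0.3, -11, 0, 25.5, 0, 0]
    - [1.6, 0.6, -15, 0, 34, 0, 0]
    - [2, 1, -18, 0.3, 42, 0, 0]

```text
clock: 20.2
tool_pos: [0.4688, 0.2174, 0.2747]
tool_rot: [[-0.406, 0.008, -0.914], [0.914, 0.001, -0.406], [-0.003, -1.0, -0.007]]
contact_force: [0.4, -0.7, -1.9]
grip_width: 0.0076
```

```bash
python3 - <<'E'
from h import *
s=state();go((.4732,.2309,.26),104.8)
E
```

```text
t 20.2 pos [0.4688 0.2174 0.2747] F [ 0.4 -0.7 -1.9] w 0.0076 j [25.  13.1 -5.1 71.4 -0.2  1. ]
[[-0.406  0.008 -0.914]
 [ 0.914  0.001 -0.406]
 [-0.003 -1.    -0.007]]
GO cm [ 1.06  1.47 -0.94] deg [ 0.4  9.2 -0.1] | dist mm 20 rows>= 2
```

Request:
send_rows:
  increments:
    - [0.5, 0.5, -0.5, 0.2, 5, 0, 0]
    - [1.1, 1, -0.9, 0.4, 9.2, 0, 0]
    - [1.1, 1.5, -0.9, 0.4, 9.2, 0, 0]
    - [1.1, 1.5, -0.9, 0.4, 9.2, 0, 0]

```text
clock: 20.6
tool_pos: [0.472, 0.2309, 0.2589]
tool_rot: [[-0.256, -0.001, -0.967], [0.967, -0.002, -0.256], [-0.002, -1.0, 0.001]]
contact_force: [0.4, 0.2, -2.6]
grip_width: 0.0076
```

```bash
python3 - <<'E'
from h import *
s=state();go((.4732,.2309,.235),104.8)
b=get_image("side");cv2.imwrite("pics/side19.png",b);crop(b,220,340,130,270,5,"pics/s19.png")
a=get_image("top");cv2.imwrite("pics/top19.png",a);crop(a,200,320,140,260,5,"pics/t19.png")
E
```

```text
t 20.6 pos [0.472  0.2309 0.2589] F [ 0.4  0.2 -2.6] w 0.0076 j [26.1 14.6 -5.4 70.1 -0.1 11.3]
[[-0.256 -0.001 -0.967]
 [ 0.967 -0.002 -0.256]
 [-0.002 -1.     0.001]]
GO cm [-0.02  2.39 -0.12] deg [-0.1  0.1 -0.1] | dist mm 24 rows>= 1
```

View pics/s19.png

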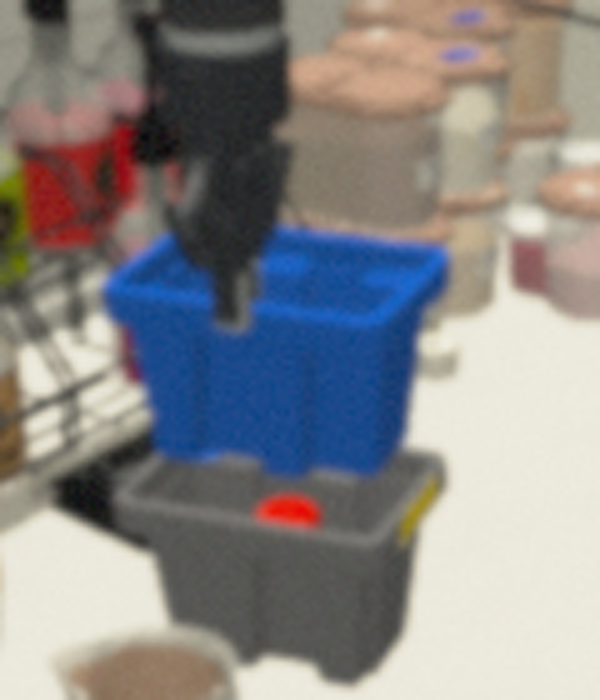

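View pics/t19.png

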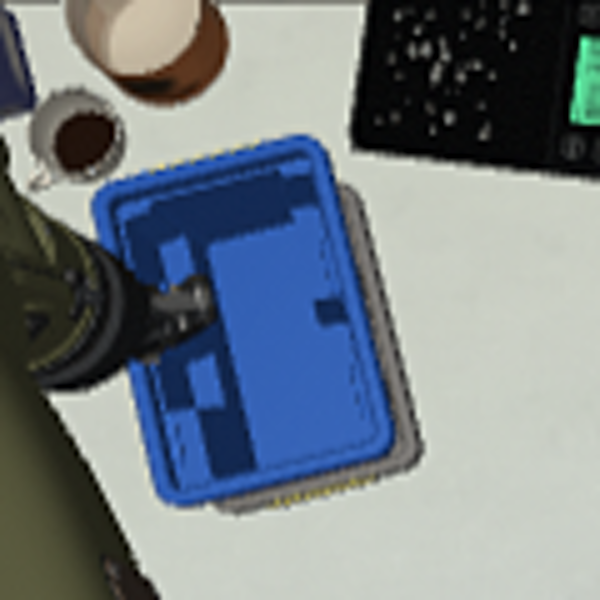

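Card on the far end as wanted. Check the held bin's predicted rim in both views.

```bash
python3 - <<'E'
from h import *
a=cv2.imread("pics/top19.png");b=cv2.imread("pics/side19.png")
def rect(c,yaw,z,l=.184,w=.132):
    t=np.radians(yaw);ex=np.array([np.cos(t),np.sin(t)]);ey=np.array([-ex[1],ex[0]])
    return np.array([[*(c+sx*l/2*ex+sy*w/2*ey),z] for sx,sy in((1,1),(1,-1),(-1,-1),(-1,1))])
f=7
A=cv2.resize(a[160:245,210:295],None,fx=f,fy=f,interpolation=cv2.INTER_CUBIC)
B=cv2.resize(b[165:250,235:320],None,fx=f,fy=f,interpolation=cv2.INTER_CUBIC)
for im,n,o in((A,"top",(210,160)),(B,"side",(235,165))):
  for c,z,l,w,col in(((.489,.1723),.2644,.184,.132,(0,255,0)),((.489,.1723),.2644,.165,.113,(0,255,255)),((.49,.1723),.12,.184,.132,(0,0,255))):
    cv2.polylines(im,[((proj(n,rect(np.array(c),15.05,z,l,w))-o+.5)*f).astype(int)],True,col,1)
cv2.imwrite("pics/o3a.png",A);cv2.imwrite("pics/o3b.png",B)
E
```

```text
(no output)
```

View pics/o3a.png

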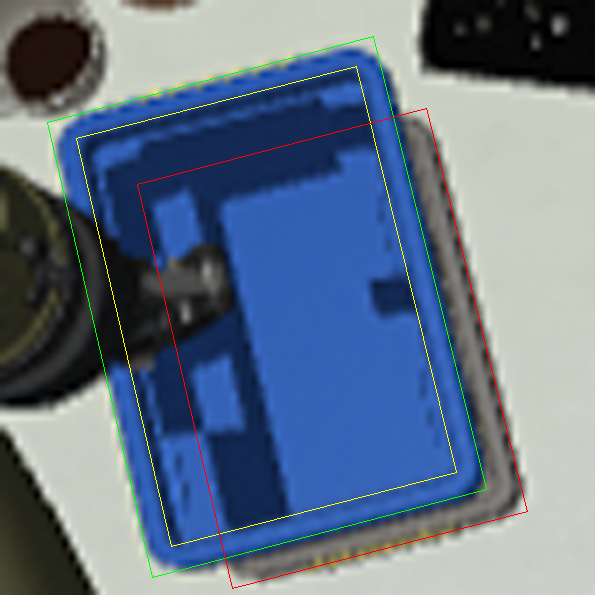

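View pics/o3b.png

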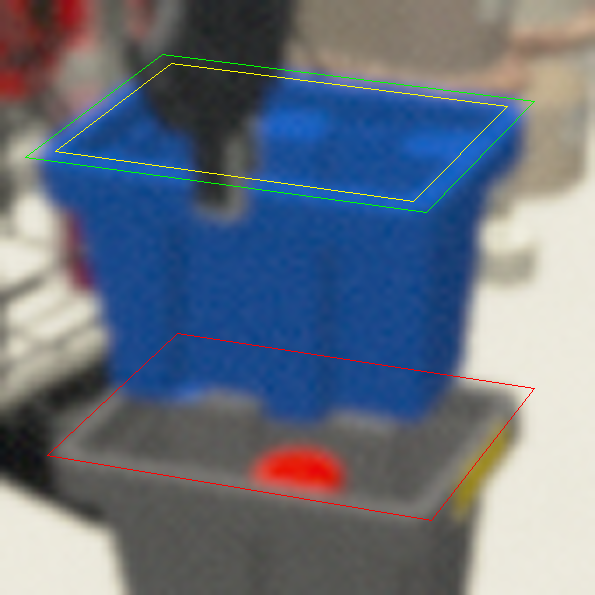

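Aligned within about 1–2 mm. Lowering gently.

Request:
send_rows:
  increments:
    - [0, 0.7, -0.1, 0, 0, 0, 0]
    - [0, 1.4, -0.1, 0, 0, 0, 0]
    - [0, 2.1, -0.1, 0, 0, 0, 0]
    - [0, 2.8, -0.1, 0, 0, 0, 0]
    - [0, 3.3, -0.1, 0, 0, 0, 0]

```text
clock: 21.2
tool_pos: [0.473, 0.2305, 0.2258]
tool_rot: [[-0.255, -0.0, -0.967], [0.967, -0.002, -0.255], [-0.002, -1.0, 0.001]]
contact_force: [-0.4, 0.0, -2.3]
grip_width: 0.008
```

```bash
python3 - <<'E'
from h import *
s=state();go((.4732,.2309,.215),104.8)
E
```

```text
t 21.2 pos [0.473  0.2305 0.2258] F [-0.4  0.  -2.3] w 0.008 j [26.  15.4 -9.2 65.4 -0.1 11.3]
[[-0.255 -0.    -0.967]
 [ 0.967 -0.002 -0.255]
 [-0.002 -1.     0.001]]
GO cm [ 0.03  1.08 -0.03] deg [-0.  -0.  -0.1] | dist mm 11 rows>= 1
```

Request:
send_rows:
  increments:
    - [0, 0.25, 0, 0, 0, 0, 0]
    - [0, 0.5, 0, 0, 0, 0, 0]
    - [0, 0.75, 0, 0, 0, 0, 0]
    - [0, 0.95, 0, 0, 0, 0, 0]
    - [0, 1, 0, 0, 0, 0, 0]

```text
clock: 21.7
tool_pos: [0.473, 0.2305, 0.2157]
tool_rot: [[-0.255, -0.0, -0.967], [0.967, -0.002, -0.255], [-0.002, -1.0, 0.001]]
contact_force: [-0.2, -0.7, -2.7]
grip_width: 0.0078
```

Request:
send_rows:
  increments:
    - [0, 0.1, 0, 0, 0, 0, 0]
    - [0, 0.2, 0, 0, 0, 0, 0]
    - [0, 0.2, 0, 0, 0, 0, 0]

```text
clock: 22.0
tool_pos: [0.4728, 0.2311, 0.2146]
tool_rot: [[-0.256, 0.0, -0.967], [0.967, -0.001, -0.256], [-0.001, -1.0, 0.0]]
contact_force: [-3.0, 0.9, 3.7]
grip_width: 0.0073
```

```bash
python3 - <<'E'
from h import *
s=state()
b=get_image("side");cv2.imwrite("pics/side20.png",b);crop(b,220,340,140,270,6,"pics/s20.png")
E
```

```text
t 22.0 pos [0.4728 0.2311 0.2146] F [-3.   0.9  3.7] w 0.0073 j [ 26.1  15.7 -10.6  63.8  -0.   11.3]
[[-0.256  0.    -0.967]
 [ 0.967 -0.001 -0.256]
 [-0.001 -1.     0.   ]]
```

View pics/s20.png

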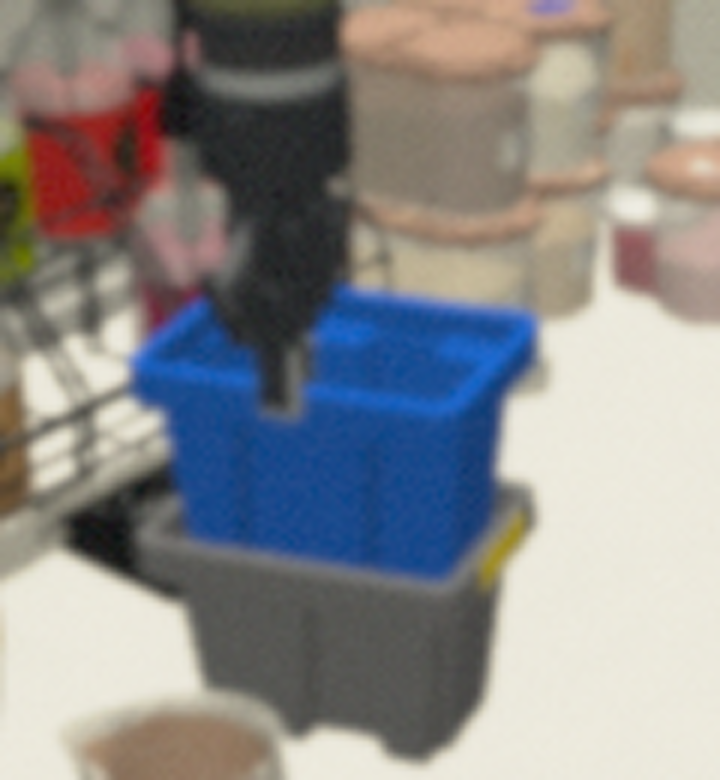

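Contact at 100 mm, as expected. Release and retreat.

Request:
send_rows:
  increments:
    - [0, 0, 0, 0, 0, 0, 0.1]
    - [0, -0.1, 0, 0, 0, 0, 0.45]
    - [0, -0.1, 0, 0, 0, 0, 0.45]
    - [0, -0.1, 0, 0, 0, 0, 0.45]

```text
clock: 22.45
tool_pos: [0.4732, 0.2309, 0.2155]
tool_rot: [[-0.255, 0.001, -0.967], [0.967, -0.001, -0.255], [-0.001, -1.0, -0.0]]
contact_force: [0.2, 0.0, -0.8]
grip_width: 0.0383
```

Request:
send_rows:
  increments:
    - [0, -1, 0, 0, 0, 0, 0.45]
    - [0, -3, 0, 0, 0, 0, 0.45]
    - [0, -6, 0, 0, 0, 0, 0.45]
    - [0, -9, 0, 0, 0, 0, 0.45]
    - [0, -12, 0, 0, 0, 0, 0.45]

```text
clock: 22.95
tool_pos: [0.4731, 0.2309, 0.3374]
tool_rot: [[-0.255, 0.001, -0.967], [0.967, -0.001, -0.255], [-0.001, -1.0, -0.001]]
contact_force: [0.6, -0.2, 0.5]
grip_width: 0.0386
```

```bash
python3 - <<'E'
from h import *
s=state();go((.3,-.05,.38),104.8)
E
```

```text
t 22.95 pos [0.4731 0.2309 0.3374] F [ 0.6 -0.2  0.5] w 0.0386 j [26.1 13.8  5.1 81.3 -0.1 11.3]
[[-0.255  0.001 -0.967]
 [ 0.967 -0.001 -0.255]
 [-0.001 -1.    -0.001]]
GO cm [-22.75  -4.26  23.9 ] deg [ 0.1 -0.  -0.1] | dist mm 333 rows>= 7
```

Request:
send_rows:
  increments:
    - [-2.5, -3, 3, 0, 0, 0, 0.45]
    - [-6, -4, 6, 0, 0, 0, 0.45]
    - [-9, -4, 9.5, 0, 0, 0, 0.45]
    - [-12.5, -4, 13, 0, 0, 0, 0.45]
    - [-16, -4, 17, 0, 0, 0, 0.45]

```text
clock: 23.45
tool_pos: [0.3505, 0.0342, 0.3782]
tool_rot: [[-0.256, 0.003, -0.967], [0.967, -0.002, -0.256], [-0.002, -1.0, -0.003]]
contact_force: [0.5, -0.9, 1.1]
grip_width: 0.0384
```

Request:
send_rows:
  increments:
    - [-3.5, 0, 3.5, 0, 0, 0, 0.45]
    - [-6.7, 0, 7, 0, 0, 0, 0.45]
    - [-10, 0, 7, 0, 0, 0, 0.45]
    - [-13, 0, 7, 0, 0, 0, 0.45]
    - [-13, 0, 7, 0, 0, 0, 0.45]

```text
clock: 23.95
tool_pos: [0.3168, -0.1122, 0.379]
tool_rot: [[-0.251, 0.005, -0.968], [0.968, -0.003, -0.251], [-0.005, -1.0, -0.004]]
contact_force: [-0.6, -0.1, 0.6]
grip_width: 0.0384
```

```bash
python3 - <<'E'
from h import *
s=state()
a=get_image("top");b=get_image("side");cv2.imwrite("pics/top21.png",a);cv2.imwrite("pics/side21.png",b)
crop(b,220,340,160,270,6,"pics/s21.png");crop(a,205,305,150,250,6,"pics/t21.png")
m=cv2.inRange(cv2.cvtColor(a,cv2.COLOR_BGR2HSV),(100,100,40),(128,255,255))
binrect(a,205,305,150,250,mask=m,z=.22)
E
```

```text
t 23.95 pos [ 0.3168 -0.1122  0.379 ] F [-0.6 -0.1  0.6] w 0.0384 j [-19.4  -5.7 -10.2  85.1  -0.1 -34. ]
[[-0.251  0.005 -0.968]
 [ 0.968 -0.003 -0.251]
 [-0.005 -1.    -0.004]]
c [0.4879 0.1716] sides 0.1373 0.1868 yaw 14.65
```

View pics/s21.png

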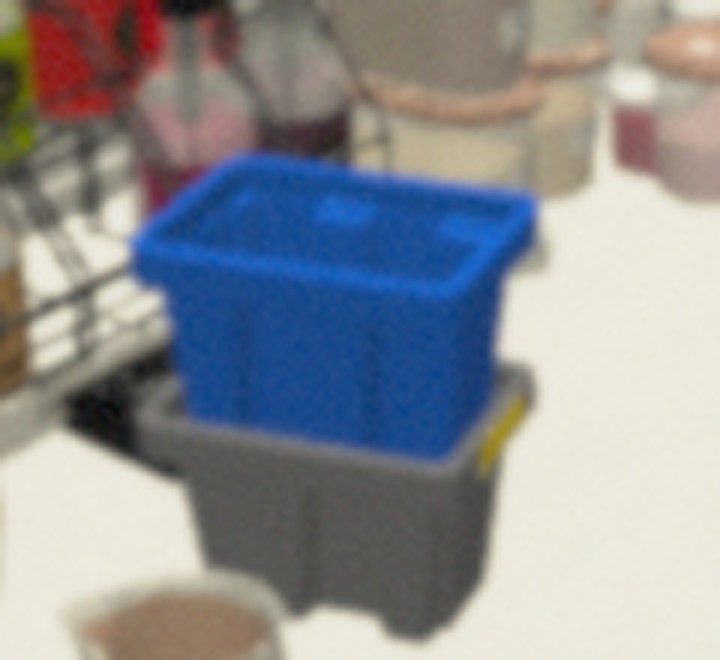

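View pics/t21.png

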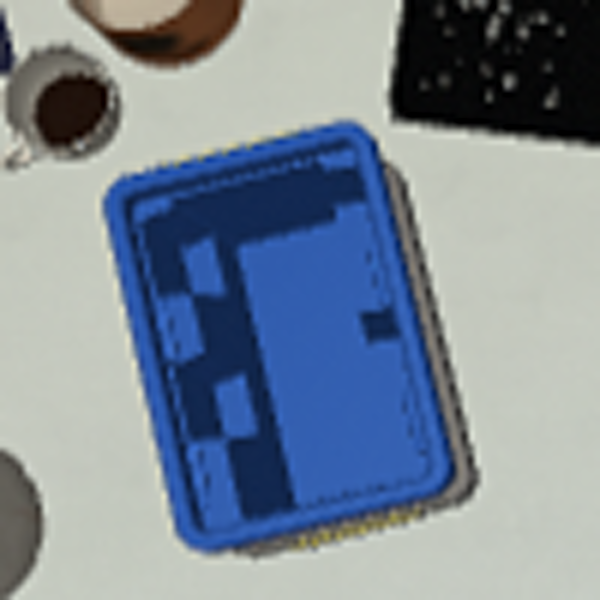

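View pics/top21.png

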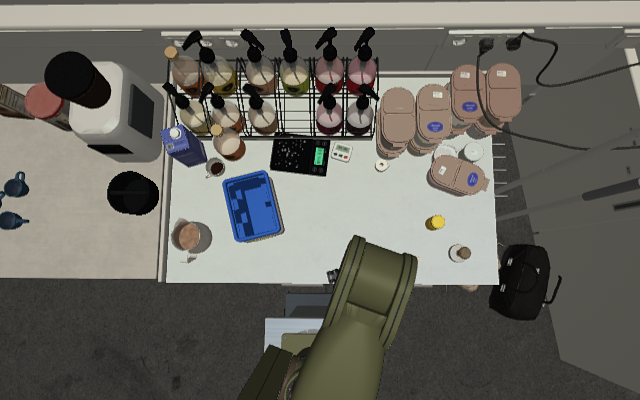

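```bash
python3 - <<'E'
from h import *
t=np.radians(15);ex=np.array([np.cos(t),np.sin(t)]);ey=np.array([-ex[1],ex[0]]);c=np.array([.489,.172])
for n,sx,sy in(("left(back+y)",1,1),("near(front+y)",-1,1),("right(front-y)",-1,-1)):
    p=c+sx*.09*ex+sy*.064*ey
    q=proj("side",[[*p,.22],[*p,.12]]);print(n,((q-[220,160]+.5)*6).round(0),"gap",((q[1]-q[0])*6).round(1))
b=cv2.imread("pics/side21.png");h=cv2.cvtColor(b,cv2.COLOR_BGR2HSV)
m=cv2.inRange(h,(100,140,120),(125,255,255))
f=7;o=(235,178)
B=cv2.resize(b[178:258,235:318],None,fx=f,fy=f,interpolation=cv2.INTER_CUBIC)
for z in(.22,.12):
    q=[[*(c+sx*.092*ex+sy*.066*ey),z] for sx,sy in((1,1),(1,-1),(-1,-1),(-1,1))]
    cv2.polylines(B,[((proj("side",q)-o+.5)*f).astype(int)],True,(0,255,0),1)
cv2.imwrite("pics/o4.png",B)
E
```

```text
left(back+y) [[124. 244.]
 [138. 419.]] gap [ 13.8 174.6]
near(front+y) [[455. 294.]
 [459. 474.]] gap [  4.1 180.2]
right(front-y) [[544. 196.]
 [546. 365.]] gap [  1.3 169. ]
```

View pics/o4.png

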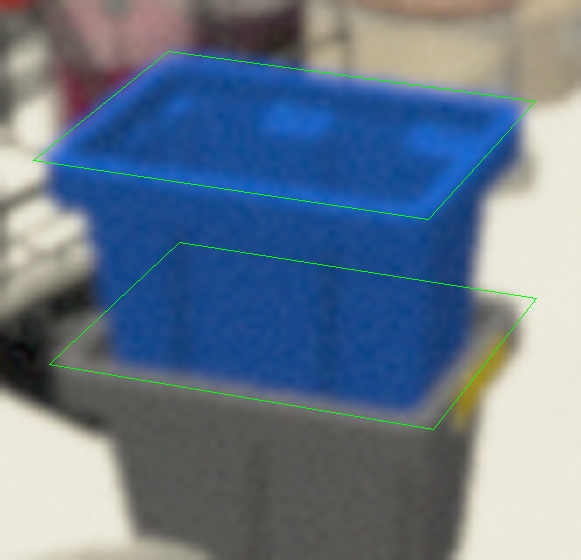

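The rim matches the level outline 100 mm above the grey rim at every visible corner. In the final top view the tamper (460,253), roll (381,164), cup (215,168) and jug (187,236) are at the same pixels as at the start.

```bash
python3 - <<'E'
from h import *
a=cv2.imread("pics/top0.png");b=cv2.imread("pics/top21.png")
d=cv2.absdiff(a,b).max(2)
for n,(x,y,w) in dict(tamper=(460,253,12),roll=(381,164,8),cup=(215,168,12),jug=(187,236,22)).items():print(n,d[y-w:y+w,x-w:x+w].mean().round(1),d[y-w:y+w,x-w:x+w].max())
print(sign_off());print(observe()["clock"])
E
```

```text
tamper 3.8 6
roll 4.0 6
cup 3.5 96
jug 3.3 6
the job is handed in; nothing more can be done
None
the job is handed in; nothing more can be done
```

The job is handed in, at about 24 s of the 72 s allowed. I lifted the blue bin out and stood it on the worktop. The red-capped jar then went upright on the grey bin's floor, and the blue bin went back on top turned half round.

**Stack:** the feet touched down at tool height 0.2146 m, where an underside 100 mm above the grey bin's was expected. In the side view the blue rim matches a level outline 100 mm above the grey rim. Its card is at the grey bin's far end, which has no card. The blue bin's centre measured (0.488, 0.172) m at 14.7°, against the grey bin's (0.489, 0.172) m at 14.9°, so it is within the play.

**Jar:** before stacking, the top view showed it upright at (0.488, 0.171) m, within 2 mm of the grey bin's centre. Once the blue bin was on, no camera could see it, so its clearance rests on that picture and the jar's height.

**Bystanders:** the image areas round the tamper, label roll and milk jug are unchanged from the start. The cup's area showed a few changed pixels (largest difference 96), most likely the raised blue rim reaching into that window. The cup itself looks unmoved.

**Forces and clearance:** the highest wrist force reported at the end of a move was about 15 N, when the jar met the floor. The gripper was well clear at hand-in.

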